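# Torque the oil filter cap with a break-over wrench

## Task

Tighten the cap of the oil filter module with the preset torque wrench: hold the wrench at the load mark on its sleeve, feel for how the cap's hexagon stands and let the ring go fully down over it without forcing it, then turn clockwise (seen from above) until the handle breaks over at its hinge, and stop there so that the cap is not overtightened. Ease the handle back until it is straight again with the ring still on the hexagon, lift the wrench off and lay it, without dropping it, flat on the black bench mat; leave the things around as they are.

Things in the scene. Friction and masses are not known exactly. Their poses are not given: they have to be found in the camera images.
- wrench: Break-over torque wrench, 330 mm long, 0.55 kg, lying flat. Origin: centre of the ring's hole, at its underside; +x from ring to handle end; +z up. Ring 16 mm thick, 50 mm across, its hole a hexagon right through, 33.5 mm across flats, corners on the x axis: it fits the cap at six headings 60 deg apart with 4 deg free play either way (more under load). Balances at x = 160 mm.
- wrench_handle (a joint): break-over hinge: 0 = straight, grows as the handle gives way clockwise (from above) against the ring; stop at 0.22 rad. Stays at 0 until the pull at the load mark, square to the handle, reaches about 16 N (less if the grip also twists it); then it gives way at a steady pull up to the stop, the cap almost still. Past the stop the pull tightens the cap further. Eased off, it straightens by itself.
- load_mark (a point): load mark: narrow steel band round the blue sleeve; the point is on the handle's centre line, 14 mm above its underside, 190 mm from the ring's centre; x along the handle to its end. Held here, the wrench breaks over at the right torque (about 3 N m).
- module: oil filter module, fixed: 150 mm square base plate, aluminium bowl 92 mm in diameter with short pipe stubs, on it a black plastic screw cap 82 mm in diameter whose flat top is 89 mm above the bench. Origin on the bench under the cap's axis, x square to a plate edge, z up.
- cap (a joint): turn of the cap, rad, growing clockwise seen from above (tightening). Snug at the start (0 to 0.15); it turns on only under growing torque: about 1.8 N m plus 3 N m per rad. It stays where it is left.
- cap_seat (a point): on the cap's axis at the foot of its hexagon, 100 mm above the bench: the seated ring's underside rests here on a collar 46 mm across. Hexagon 32 mm across flats, 10 mm high, tapering over 5 mm more to 27 mm, with a round nose 5 mm high on top. Its clocking is not measured: with the cap at 0 a corner lies within 15 deg of this point's x axis (module's x); it turns with the cap.
- mat: black rubber bench mat, 220 mm (its x) by 440 mm (its y), 4 mm thick, fixed; origin at the centre of its underside.
- bolt: bystander: steel flange bolt standing on its head, 25 mm across, 87 mm tall; origin at its foot.
- jar: bystander: plastic grease jar, 60 mm across, 75 mm tall; origin at its foot.
- spray: bystander: spray can, 64 mm across, 170 mm tall; origin at its foot.
- tray: bystander: stainless parts tray with bolts and nuts in it, 200 x 240 x 30 mm, fixed; origin at the centre of its underside.
- wrench_pin (a point): top of the wrench's upright hinge pin, 65 mm from the ring's centre, 26 mm above the underside. Ringward of it a steel shank 20 mm wide, beyond it the handle: steel tube 22 mm wide up to 150 mm from the ring's centre, then a blue sleeve 27 mm wide and 28 mm high (underside level with the ring's) from 150 to 305 mm.
Mind the look-alikes: they are no part of the job. There is more than one size of the module; the job needs the middle-sized.

How it is judged:
By the outcome, as a careful person would: the job done as asked, in the order asked, and still so for the second after the job is handed in, with the robot touching nothing.
It also fails if it takes over 72 s, if anything falls off the work surface, if the arm or the gripper's body presses on something with over 40 N, if the wrist force passes 120 N, or if a joint passes its speed limit or range.

## Robot

A 6-joint arm with a two-finger parallel gripper is mounted at the origin on the work surface. World frame = base frame: x ahead of the robot, y to its left, z up, the work surface at z = 0. Lengths are in m, angles in rad, forces in N, time in s.
With the tool pointing down it reaches from about 0.3 to 0.85 m from the base axis. Payload 4.2 kg.
Tool frame: the origin (TCP) lies on the centre line of the jaws, within the pads' length; the fingertips stand 22 mm ahead of it and the grasp point (between the pads) lies 3 mm ahead of it; x points along the fingers, z is the direction in which the jaws open and shut, and the axes are right-handed (so a half turn about x gives the same grasp; the last joint's range is limited). The gripper opens to 91 mm and grips with 3 to 60 N. Pads are 32 mm wide; open, the fingers measure 118 mm over their backs; the gripper's body (76 mm by 178 mm) begins 60 mm behind the grasp point.
Start: joints at [-1.206, 0.32, 1.565, -0, 1.257, -0.02], TCP at [0.216, -0.533, 0.236] pointing down, gripper open.
Joint ranges: [-3.11, 3.11], [-0.84, 2.01], [0.21, 2.61], [-1.34, 4.49], [0.05, 2.63], [-2.56, 2.56]. Speed limits (rad/s): [2.57, 2.57, 3.14, 3.14, 3.14, 3.14].

## Interface

Orientations are given as a unit quaternion [x, y, z, w].
In Python, from workcell import bot, eyes gives the robot as it stands. The module is installed in compiled form; this text tells all that it offers.
- The arm moves only by the tool carry_out, never from a script. Its argument "deltas" is a list of rows, each an object with "twist": the turn, a rotation vector about the tool's x, y, z in degrees, a list of three; "xyz": the shift along the tool's x, y, z in m, a list of three; "gripper": the closure in counts, from 0 (fully open) to 255 (shut). In form: [{"twist": [ax, ay, az], "xyz": [tx, ty, tz], "gripper": gripper}, ...]. A call has exactly 10 rows; each row shifts and turns the commanded pose from where the row before left it, along the tool's axes as they then stand; what a row does not reach is not made up. A row lasts 1/10 s, in which the tool goes at most 50 mm and 8.59 degrees, less where a joint would pass 70% of its speed; a pose out of reach is approached as far as the arm can. A call with a gripper value outside its range is refused whole. The fingers move at their own pace and stop on an object; "newtons" is the grip in N (left out, the last holds). Time passes only in rows, so rows that do not move let the fingers close, or fill a call up. It gives the time, the measured TCP pose, the force and the opening at its end, in the units of the state.
- bot.sense(): the state, without advancing time (a new reading comes with each control period).
- eyes.grab_frame(name): name is "scene" or "top" or "wrist"; returns the picture (420x560x3 uint8, blue, green, red); there is no depth.
- eyes.camera_model(name): a dict with "fx", "fy", "cx", "cy" (pixels), "world_to_cam" (4x4, takes a point from world to camera coordinates); the wrist camera has in their place "mount" (4x4, takes a point from camera to tool coordinates, whose origin is the TCP and whose axes are the tool frame's). Camera axes: x right, y down, z forward; pixel columns grow to the right and rows downward; lengths in m; the calibration is good to about 2 mm. A picture is of the moment at which its call begins: read the wrist's pose just before it. camera_model takes no time and is no camera call.
- bot.finish_job(): hands the job in, once; it reports no verdict.
Trained networks look in the newest picture that a camera, given by its name, has taken for a name from the list of things; names that differ only in an ending like _2 or _b are one class to them, and where a whole thing is asked for, a point or a joint stands for the part that bears it (a point fixed in the world has none). Each returns a list of dicts, best first, with "p" (0 to 1); they miss things now and then, are a little off and sometimes report something else, mostly with a low value. They report only what shows in the picture. A call takes as long as a camera call. They do not tell look-alikes from the thing itself.
- eyes.spot_in(camera, query): "xyz" ([x, y, z] in m, in the coordinates of the camera as it stood for that picture, good to about 4 mm: the middle of the surface that is visible of it).
The state is a dict: "time": time; "joint_pos": joint angles; "joint_vel": joint speeds; "tau": joint torques, N m; "ee_pos": TCP position; "orientation": TCP orientation; "force": force on the tool from outside, world axes, zero at the start; "moment": the same for the moment, N m; "opening": opening from 0.0 (shut) to 1.0 (fully open).
Only numpy, scipy, OpenCV 4.12 (cv2) and the standard library are available. Lean on these libraries where they do the work, as an engineer would, in place of code of your own. Each camera call takes 0.05 s, during which the arm holds its last target. There are 200 camera calls.

## Working session

There is one attempt and no reset: what is moved stays moved. The work goes in short steps, Python scripts to look and compute and a tool call to move; the robot and the scene stay as the last step left them, time stands still between calls to the robot, and variables do not carry over. Pictures are saved under pics/ and viewed, about 8 in all and at most 12, crops included, and the job is handed in when it is done.

Besides the shell and the picture viewer there is one more tool, called after ">>>" as a command line: name --argument value ..., lists and objects as JSON in quotes. carry_out: Moves the arm, as the interface text tells. Its arguments: {"type":"object","properties":{"deltas":{"type":"array"},"newtons":{"type":"number"}},"required":["deltas"]}

```bash
mkdir -p pics; cat > h.py <<'E'
import numpy as np, cv2
from scipy.spatial.transform import Rotation as R
from workcell import bot, eyes
np.set_printoptions(precision=4,suppress=True)
def w2c(n, s=None):
    m=eyes.camera_model(n)
    if 'world_to_cam' in m: T=np.array(m['world_to_cam'])
    else:
        s=s or bot.sense(); P=np.eye(4); P[:3,:3]=R.from_quat(s['orientation']).as_matrix(); P[:3,3]=s['ee_pos']
        T=np.linalg.inv(P@np.array(m['mount']))
    return m,T
def towld(n,p,s=None):
    m,T=w2c(n,s); return (np.linalg.inv(T)@np.r_[p,1])[:3]
def proj(n,X,s=None):
    m,T=w2c(n,s); c=(T@np.r_[X,1])[:3]; return np.array([m['fx']*c[0]/c[2]+m['cx'],m['fy']*c[1]/c[2]+m['cy']])
def atz(n,uv,z,s=None):
    m,T=w2c(n,s); Ti=np.linalg.inv(T); d=Ti[:3,:3]@np.array([(uv[0]-m['cx'])/m['fx'],(uv[1]-m['cy'])/m['fy'],1]); o=Ti[:3,3]
    return o+d*(z-o[2])/d[2]
E
python3 - <<'E'
from h import *
s=bot.sense(); print(s)
print({n:eyes.camera_model(n) for n in['scene','top','wrist']})
for n in ['scene','top']:
    cv2.imwrite(f'pics/{n}0.png',eyes.grab_frame(n))
    for q in ['wrench','load_mark','wrench_pin','module','cap','cap_seat','mat','bolt','jar','spray','tray']:
        for d in eyes.spot_in(n,q):
            if d['p']>.2:
                X=towld(n,d['xyz']); print(n,q,round(d['p'],2),X,proj(n,X).round())
print(bot.sense()['time'])
E
```

```text
{'time': 0.0, 'joint_pos': array([-1.206 ,  0.3203,  1.5657,  0.    ,  1.2574, -0.02  ]), 'joint_vel': array([ 0.    ,  0.0003, -0.0004, -0.0012,  0.0007,  0.0016]), 'tau': array([ -0.0005, -41.2465, -23.1976,   0.0728,   0.0457,  -0.0001]), 'ee_pos': array([ 0.2157, -0.5325,  0.2351]), 'orientation': array([ 0.3955,  0.5869, -0.3948,  0.5859]), 'force': array([-0.1164,  0.0251, -0.0265]), 'moment': array([-0.0128, -0.0109,  0.0261]), 'opening': 1.001125149993955}
{'scene': {'fx': 390.9944877886308, 'fy': 390.9944877886308, 'cx': 279.5983146304072, 'cy': 206.12056430409234, 'world_to_cam': array([[ 0.6052,  0.7958, -0.0207, -0.3249],
       [ 0.4161, -0.3384, -0.844 , -0.1165],
       [-0.6787,  0.5022, -0.5359,  1.4471],
       [ 0.    ,  0.    ,  0.    ,  1.    ]])}, 'top': {'fx': 441.59708914015675, 'fy': 441.59708914015675, 'cx': 275.8522540710186, 'cy': 209.63233986402, 'world_to_cam': array([[ 0.0092, -1.    ,  0.0001,  0.0348],
       [-0.9873, -0.0091, -0.1583,  0.4981],
       [ 0.1583,  0.0014, -0.9874,  1.3027],
       [ 0.    ,  0.    ,  0.    ,  1.    ]])}, 'wrist': {'fx
[... 1593 characters left out ...]
 0.9 [0.3702 0.1325 0.0116] [245. 252.]
top module 0.71 [0.552  0.1179 0.0185] [251. 193.]
top cap 0.82 [0.5582 0.1222 0.0881] [248. 187.]
top cap 0.71 [0.1773 0.3078 0.1274] [176. 320.]
top cap 0.57 [0.3727 0.1338 0.0644] [243. 250.]
top cap_seat 0.94 [0.1789 0.292  0.0286] [189. 316.]
top cap_seat 0.66 [0.5487 0.1243 0.0216] [249. 194.]
top cap_seat 0.57 [0.3736 0.1301 0.0096] [246. 251.]
top mat 0.66 [ 0.7153 -0.3277  0.1555] [405. 129.]
top bolt 0.59 [0.7988 0.0114 0.0292] [286. 117.]
top jar 0.65 [ 0.7164 -0.3283  0.153 ] [405. 129.]
top jar 0.6 [ 0.7632 -0.1837  0.0764] [350. 123.]
top spray 0.65 [ 0.7153 -0.3306  0.1535] [406. 129.]
top tray 0.74 [0.5855 0.4346 0.0045] [151. 183.]
1.2
```

```bash
python3 -c "
import cv2,numpy as np
a=cv2.imread('pics/top0.png');cv2.imwrite('pics/a.png',cv2.resize(a,(800,600),interpolation=3))
b=cv2.imread('pics/scene0.png');cv2.imwrite('pics/b.png',cv2.resize(b,(800,600),interpolation=3))"
```

```text
(no output)
```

View pics/a.png

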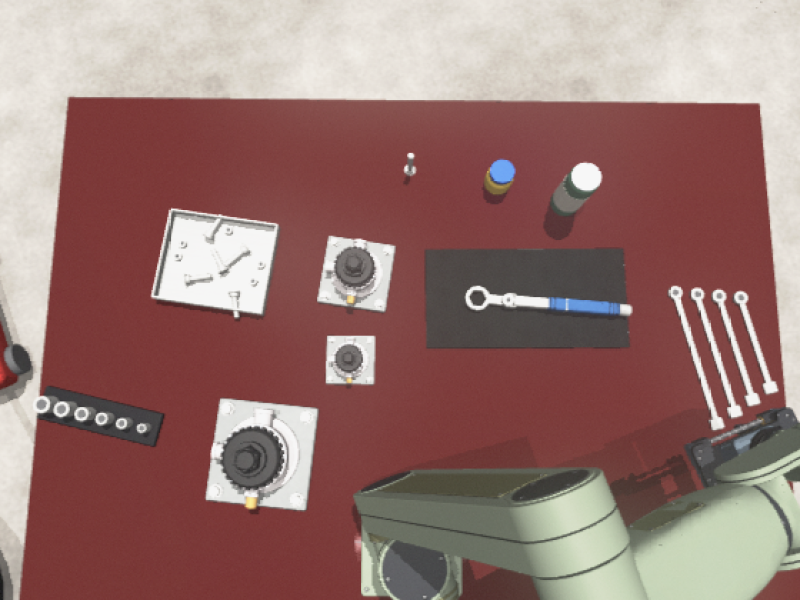

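View pics/b.png

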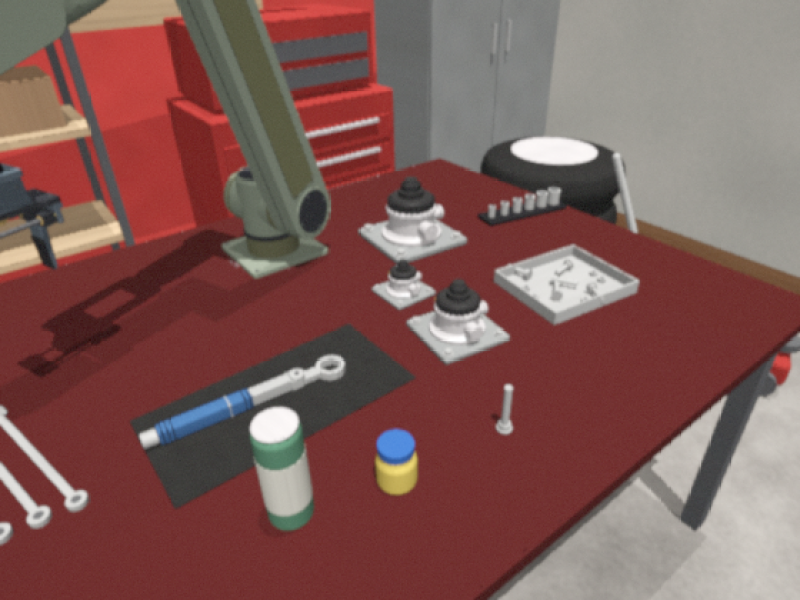

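The top view shows three modules: large at about (186,318), small at (245,251) and one between them in size at (248,190), in original pixels. The last has its cap top measured at 0.088 m, which fits the 89 mm given, so it is the middle-sized one. The wrench lies on the mat with its ring at about (335,209) and its handle running to the right. I'll confirm with a crop from the wrist camera.

```bash
python3 - <<'E'
from h import *
s=bot.sense(); print(R.from_quat(s['orientation']).as_matrix())
a=cv2.imread('pics/top0.png')
hsv=cv2.cvtColor(a,cv2.COLOR_BGR2HSV)
m=cv2.inRange(hsv,(95,90,60),(125,255,255)); m[:,:370]=0; m[:180]=0; m[250:]=0;m[:,445:]=0
p=np.argwhere(m)[:,::-1].astype(float); print(len(p),p.min(0),p.max(0))
c=p.mean(0);u=np.linalg.svd(p-c,full_matrices=False)[2][0]; print(c,u)
C=atz('top',c,.028)
ring=atz('top',(334.6,208.6),.02)
print('sleeve mid',C,'ring',ring,np.linalg.norm(C-ring), np.degrees(np.arctan2(*(C-ring)[:2][::-1])))
print('plate corners',[atz('top',np.array(q)*.7,.008)[:2] for q in [(329,237),(394,245),(385,311),(318,303)]])
print('cap',atz('top',np.array((354,262))*.7,.12),atz('top',np.array((354.5,267))*.7,.09))
E
```

```text
[[ 0.0001  0.9269  0.3754]
 [-0.0001  0.3754 -0.9269]
 [-1.      0.      0.0001]]
417 [384. 208.] [433. 219.]
[409.048  213.8969] [0.9965 0.0836]
sleeve mid [ 0.4901 -0.3685  0.028 ] ring [ 0.5058 -0.1418  0.02  ] 0.22737677202611914 -93.94896770899005
plate corners [array([0.6416, 0.1848]), array([0.6247, 0.0407]), array([0.4773, 0.0589]), array([0.4935, 0.205 ])]
cap [0.5607 0.1209 0.12  ] [0.5568 0.1216 0.09  ]
```

```bash
cat >> h.py <<'E'
import json
def yaw(s): y=R.from_quat(s['orientation']).as_matrix()[:,1]; return np.degrees(np.arctan2(y[1],y[0]))
def rows(P,th,P1,th1,n,g):
    """straight move, tool x down; th = heading (deg) of tool y; shift taken in axes before the turn"""
    P,P1=np.array(P,float),np.array(P1,float); out=[]; dth=(th1-th)/n
    for i in range(n):
        a=np.radians(th+i*dth); d=(P1-P)/n
        y=np.array([np.cos(a),np.sin(a),0]); z=np.array([np.sin(a),-np.cos(a),0])
        out.append({"twist":[round(-dth,2),0,0],"xyz":[round(-d[2],4),round(d@y,4),round(d@z,4)],"gripper":g})
    print(json.dumps(out)); return out
E
python3 - <<'E'
from h import *
s=bot.sense(); rows(s['ee_pos'],yaw(s),[.5,-.28,.26],86,10,0)
E
```

```text
[{"twist": [-6.4, 0, 0], "xyz": [-0.0024, 0.0358, -0.0128], "gripper": 0}, {"twist": [-6.4, 0, 0], "xyz": [-0.0024, 0.037, -0.0087], "gripper": 0}, {"twist": [-6.4, 0, 0], "xyz": [-0.0024, 0.0378, -0.0045], "gripper": 0}, {"twist": [-6.4, 0, 0], "xyz": [-0.0024, 0.038, -0.0003], "gripper": 0}, {"twist": [-6.4, 0, 0], "xyz": [-0.0024, 0.0378, 0.0039], "gripper": 0}, {"twist": [-6.4, 0, 0], "xyz": [-0.0024, 0.0372, 0.0081], "gripper": 0}, {"twist": [-6.4, 0, 0], "xyz": [-0.0024, 0.036, 0.0122], "gripper": 0}, {"twist": [-6.4, 0, 0], "xyz": [-0.0024, 0.0344, 0.0162], "gripper": 0}, {"twist": [-6.4, 0, 0], "xyz": [-0.0024, 0.0324, 0.0199], "gripper": 0}, {"twist": [-6.4, 0, 0], "xyz": [-0.0024, 0.03, 0.0234], "gripper": 0}]
```

>>> carry_out --deltas '[{"twist": [-6.4, 0, 0], "xyz": [-0.0024, 0.0358, -0.0128], "gripper": 0}, {"twist": [-6.4, 0, 0], "xyz": [-0.0024, 0.037, -0.0087], "gripper": 0}, {"twist": [-6.4, 0, 0], "xyz": [-0.0024, 0.0378, -0.0045], "gripper": 0}, {"twist": [-6.4, 0, 0], "xyz": [-0.0024, 0.038, -0.0003], "gripper": 0}, {"twist": [-6.4, 0, 0], "xyz": [-0.0024, 0.0378, 0.0039], "gripper": 0}, {"twist": [-6.4, 0, 0], "xyz": [-0.0024, 0.0372, 0.0081], "gripper": 0}, {"twist": [-6.4, 0, 0], "xyz": [-0.0024, 0.036, 0.0122], "gripper": 0}, {"twist": [-6.4, 0, 0], "xyz": [-0.0024, 0.0344, 0.0162], "gripper": 0}, {"twist": [-6.4, 0, 0], "xyz": [-0.0024, 0.0324, 0.0199], "gripper": 0}, {"twist": [-6.4, 0, 0], "xyz": [-0.0024, 0.03, 0.0234], "gripper": 0}]'

```text
time: 2.2
ee_pos: [0.5008, -0.2788, 0.2602]
orientation: [0.023, 0.707, -0.023, 0.707]
force: [0.5, 0.1, 0.0]
opening: 1.0
```

```bash
python3 - <<'E'
from h import *
import pickle
for k in range(2): s=bot.sense(); im=eyes.grab_frame('wrist')
print(s['ee_pos'],yaw(s),s['time'])
cv2.imwrite('pics/w1.png',im); pickle.dump(s,open('w1.pkl','wb'))
for q in ['wrench','load_mark','wrench_pin','mat']:
    for d in eyes.spot_in('wrist',q):
        if d['p']>.3: X=towld('wrist',d['xyz'],s); print(q,d['p'],X,proj('wrist',X,s))
s=bot.sense(); print(s['ee_pos'],yaw(s)); rows(s['ee_pos'],yaw(s),[.56,.12,.25],90,10,0)
E
```

```text
[ 0.5051 -0.2752  0.2604] 86.67315204527787 2.25
wrench 0.76 [ 0.4968 -0.2531  0.0308] [266.3829 160.788 ]
wrench 0.65 [ 0.5017 -0.317   0.0296] [274.9248 219.0282]
load_mark 0.71 [ 0.7516 -0.19    0.0425] [531.3665  80.2188]
load_mark 0.57 [ 0.4931 -0.3153  0.0216] [266.9875 215.7931]
wrench_pin 0.98 [ 0.5009 -0.3131  0.0321] [273.976  216.3116]
mat 0.76 [ 0.5219 -0.2341 -0.0017] [288.6842 137.6158]
mat 0.7 [ 0.7517 -0.1896  0.0452] [533.3621  79.6248]
mat 0.52 [ 0.4966 -0.3163  0.0249] [270.2013 217.3831]
[ 0.4991 -0.2805  0.2598] 85.97696596229467
[{"twist": [-0.4, 0, 0], "xyz": [0.001, 0.0404, 0.0033], "gripper": 0}, {"twist": [-0.4, 0, 0], "xyz": [0.001, 0.0404, 0.0036], "gripper": 0}, {"twist": [-0.4, 0, 0], "xyz": [0.001, 0.0403, 0.0038], "gripper": 0}, {"twist": [-0.4, 0, 0], "xyz": [0.001, 0.0403, 0.0041], "gripper": 0}, {"twist": [-0.4, 0, 0], "xyz": [0.001, 0.0403, 0.0044], "gripper": 0}, {"twist": [-0.4, 0, 0], "xyz": [0.001, 0.0402, 0.0047], "gripper": 0}, {"twist": [-0.4, 0, 0], "xyz": [0.001, 0.0402, 0.005], "gripper": 0}, {"twist": [-0.4, 0, 0], "xyz": [0.001, 0.0402, 0.0052], "gripper": 0}, {"twist": [-0.4, 0, 0], "xyz": [0.001, 0.0401, 0.0055], "gripper": 0}, {"twist": [-0.4, 0, 0], "xyz": [0.001, 0.0401, 0.0058], "gripper": 0}]
```

View pics/w1.png

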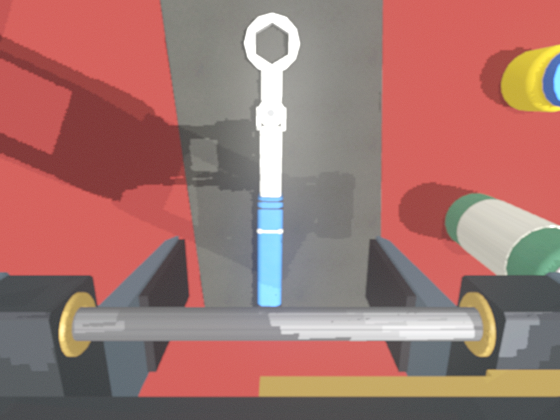

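The wrist view shows the wrench on the mat: ring hole at (272,42), hinge pin at (270,118) and the white load band at (270,231) across the sleeve.

>>> carry_out --deltas '[{"twist": [-0.4, 0, 0], "xyz": [0.001, 0.0404, 0.0035], "gripper": 0}, {"twist": [-0.4, 0, 0], "xyz": [0.001, 0.0404, 0.0037], "gripper": 0}, {"twist": [-0.4, 0, 0], "xyz": [0.001, 0.0403, 0.004], "gripper": 0}, {"twist": [-0.4, 0, 0], "xyz": [0.001, 0.0403, 0.0042], "gripper": 0}, {"twist": [-0.4, 0, 0], "xyz": [0.001, 0.0403, 0.0044], "gripper": 0}, {"twist": [-0.4, 0, 0], "xyz": [0.001, 0.0402, 0.0047], "gripper": 0}, {"twist": [-0.4, 0, 0], "xyz": [0.001, 0.0402, 0.005], "gripper": 0}, {"twist": [-0.4, 0, 0], "xyz": [0.001, 0.0402, 0.0052], "gripper": 0}, {"twist": [-0.4, 0, 0], "xyz": [0.001, 0.0401, 0.0055], "gripper": 0}, {"twist": [-0.4, 0, 0], "xyz": [0.001, 0.0401, 0.0058], "gripper": 0}]'

```text
time: 3.5
ee_pos: [0.5608, 0.1206, 0.25]
orientation: [0.0, 0.707, -0.001, 0.707]
force: [-1.2, -0.1, 0.4]
opening: 0.998
```

```bash
python3 - <<'E'
from h import *
import pickle
for k in range(5): s=bot.sense(); im=eyes.grab_frame('wrist')
print(s['ee_pos'],yaw(s),s['time'],np.abs(s['joint_vel']).max())
cv2.imwrite('pics/w2.png',im); pickle.dump(s,open('w2.pkl','wb'))
cv2.imwrite('pics/w2c.png',cv2.resize(im[60:360,80:480],(800,600),interpolation=2))
for q in ['cap','cap_seat','module']:
    for d in eyes.spot_in('wrist',q):
        if d['p']>.3: X=towld('wrist',d['xyz'],s); print(q,d['p'],X,proj('wrist',X,s))
s1=pickle.load(open('w1.pkl','rb'))
for z,p in [(.020,(272,42)),(.030,(270,118)),(.032,(270,231))]: print(p,atz('wrist',p,z,s1))
E
```

```text
[0.5607 0.1198 0.2497] 90.03714231638368 3.7 0.030605700454510616
cap 0.97 [0.5585 0.1324 0.0911] [274.3748 183.5916]
cap 0.76 [0.3853 0.138  0.0569] [ 89.8661 169.7014]
cap_seat 0.84 [0.3906 0.1407 0.0149] [114.1742 159.6978]
cap_seat 0.69 [0.5624 0.135  0.0205] [278.6951 166.0689]
module 0.82 [0.5585 0.138  0.023 ] [274.9067 163.6325]
(272, 42) [ 0.5095 -0.1397  0.02  ]
(270, 118) [ 0.5032 -0.2106  0.03  ]
(270, 231) [ 0.4956 -0.3296  0.032 ]
```

View pics/w2c.png

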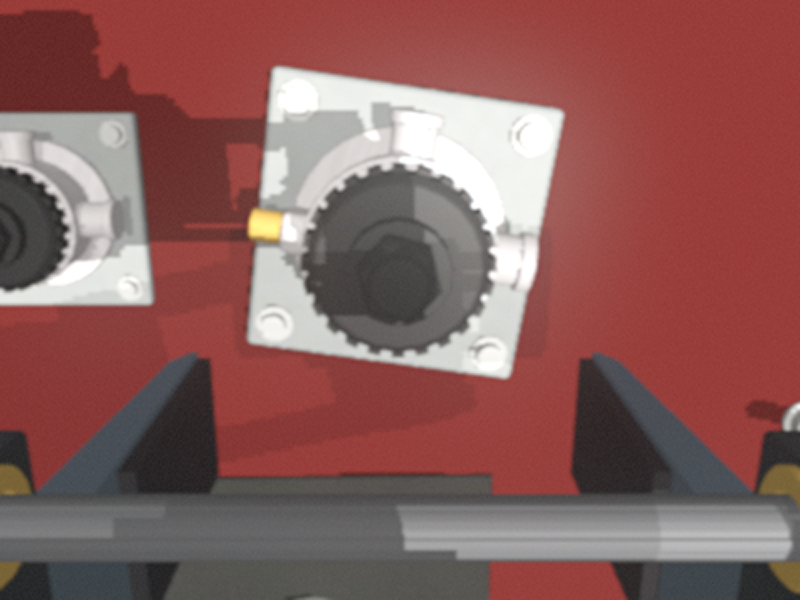

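The crop confirms it: a 150 mm plate with the cap centred near (400,258) in the crop and the hexagon and nose standing on it. The small module is at the left edge. I'll enlarge the hexagon to read its clocking.

```bash
python3 - <<'E'
from h import *
import pickle
s=pickle.load(open('w2.pkl','rb')); im=cv2.imread('pics/w2.png')
c=im[160:240,230:330].astype(float); c=np.clip((c-15)*3.2,0,255).astype(np.uint8)
cv2.imwrite('pics/w2h.png',cv2.resize(c,(800,640),interpolation=2)[:600])
# cap centre: dark silhouette circle
g=cv2.cvtColor(im,cv2.COLOR_BGR2GRAY)
m=((g<75)&(im.max(2)-im.min(2)<30)).astype(np.uint8); m[:, :215]=0; m[:,340:]=0; m[:130]=0; m[250:]=0
m=cv2.morphologyEx(m,cv2.MORPH_OPEN,np.ones((7,7)))
n,l,st,ce=cv2.connectedComponentsWithStats(m); i=1+st[1:,4].argmax(); print(st[i],ce[i])
cn=max(cv2.findContours((l==i).astype(np.uint8),0,1)[0],key=len); (u,v),r=cv2.minEnclosingCircle(cn); print(u,v,r)
print(atz('wrist',(u,v),.089,s),atz('wrist',ce[i],.089,s), atz('wrist',(u+r,v),.089,s))
for z,p in [(.089,(400,258)),(.120,(398,285))]: print(atz('wrist',(80+p[0]/2,60+p[1]/2),z,s))
c=[(275,67),(564,110),(510,378),(248,343)]
q=np.array([atz('wrist',(80+a/2,60+b/2),.008,s) for a,b in c]);print(q,q.mean(0))
E
```

```text
[ 235  183   63   38 1825] [267.3249 201.9595]
266.0 200.0 31.780595779418945
[0.5511 0.1174 0.089 ] [0.5523 0.1156 0.089 ] [0.5788 0.1174 0.089 ]
[0.5633 0.1272 0.089 ]
[0.5623 0.1238 0.12  ]
[[0.5006 0.2067 0.008 ]
 [0.6479 0.1856 0.008 ]
 [0.6271 0.0371 0.008 ]
 [0.4784 0.0584 0.008 ]] [0.5635 0.1219 0.008 ]
```

View pics/w2h.png

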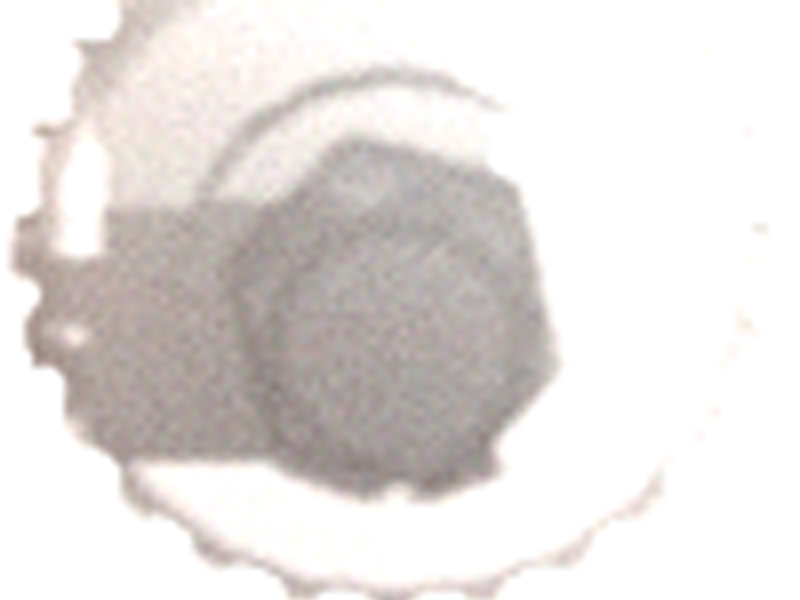

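```bash
python3 - <<'E'
from h import *
import pickle
from scipy.optimize import minimize
s=pickle.load(open('w2.pkl','rb'))
q=np.array([(343,140),(517,185),(560,362)])/8+[230,160]
c=np.array([atz('wrist',p,.110,s)[:2] for p in q]); print(c)
for i in range(2): d=c[i+1]-c[i]; print(np.hypot(*d),np.degrees(np.arctan2(d[1],d[0])))
f=lambda x: sum(np.sum((x[:2]+.01848*np.array([np.cos(np.radians(x[2]+60*k)),np.sin(np.radians(x[2]+60*k))])-c[i])**2) for i,k in enumerate((2,1,0)))*1e6
r=minimize(f,[.563,.123,-15],method='Nelder-Mead'); print(r.x,r.fun)
# rim of cap: eyeballed left/right/top/bottom extents in crop (302..494, 165..355)
print(atz('wrist',(80+398/2,60+260/2),.085,s))
s=bot.sense();print(s['ee_pos'],yaw(s))
h=-94.2; rg=np.array([.5095,-.1397]); lm=np.array([.4956,-.3296])
t=rg+.19*np.array([np.cos(np.radians(h)),np.sin(np.radians(h))]); print(t)
rows(s['ee_pos'],yaw(s),[t[0],t[1],.12],85.8,10,0)
E
```

```text
[[0.5574 0.1417]
 [0.5748 0.1371]
 [0.5794 0.1187]]
0.017972935609346544 -14.746512081975293
0.018992146948110866 -75.87037444503734
[  0.5617   0.1239 -15.8731] 0.24007329908266498
[0.5625 0.1253 0.085 ]
[0.5608 0.1188 0.2501] 89.9079009355054
[ 0.4956 -0.3292]
[{"twist": [0.41, 0, 0], "xyz": [0.013, -0.0448, -0.0064], "gripper": 0}, {"twist": [0.41, 0, 0], "xyz": [0.013, -0.0449, -0.0061], "gripper": 0}, {"twist": [0.41, 0, 0], "xyz": [0.013, -0.0449, -0.0058], "gripper": 0}, {"twist": [0.41, 0, 0], "xyz": [0.013, -0.0449, -0.0055], "gripper": 0}, {"twist": [0.41, 0, 0], "xyz": [0.013, -0.045, -0.0052], "gripper": 0}, {"twist": [0.41, 0, 0], "xyz": [0.013, -0.045, -0.0048], "gripper": 0}, {"twist": [0.41, 0, 0], "xyz": [0.013, -0.045, -0.0045], "gripper": 0}, {"twist": [0.41, 0, 0], "xyz": [0.013, -0.0451, -0.0042], "gripper": 0}, {"twist": [0.41, 0, 0], "xyz": [0.013, -0.0451, -0.0039], "gripper": 0}, {"twist": [0.41, 0, 0], "xyz": [0.013, -0.0451, -0.0035], "gripper": 0}]
```

>>> carry_out --deltas '[{"twist": [0.41, 0, 0], "xyz": [0.004, -0.0448, -0.0064], "gripper": 0}, {"twist": [0.41, 0, 0], "xyz": [0.013, -0.0449, -0.0061], "gripper": 0}, {"twist": [0.41, 0, 0], "xyz": [0.013, -0.0449, -0.0058], "gripper": 0}, {"twist": [0.41, 0, 0], "xyz": [0.013, -0.0449, -0.0055], "gripper": 0}, {"twist": [0.41, 0, 0], "xyz": [0.013, -0.045, -0.0052], "gripper": 0}, {"twist": [0.41, 0, 0], "xyz": [0.013, -0.045, -0.0048], "gripper": 0}, {"twist": [0.41, 0, 0], "xyz": [0.013, -0.045, -0.0045], "gripper": 0}, {"twist": [0.41, 0, 0], "xyz": [0.013, -0.0451, -0.0042], "gripper": 0}, {"twist": [0.41, 0, 0], "xyz": [0.013, -0.0451, -0.0039], "gripper": 0}, {"twist": [0.41, 0, 0], "xyz": [0.013, -0.0451, -0.0035], "gripper": 0}]'

```text
time: 4.9
ee_pos: [0.4954, -0.3304, 0.1288]
orientation: [0.026, 0.706, -0.026, 0.707]
force: [1.5, 0.1, 0.5]
opening: 0.999
```

```bash
python3 - <<'E'
from h import *
import pickle
for k in range(5): s=bot.sense(); im=eyes.grab_frame('wrist')
print(s['ee_pos'],yaw(s),s['time'],np.abs(s['joint_vel']).max())
cv2.imwrite('pics/w3.png',im); pickle.dump(s,open('w3.pkl','wb'))
hsv=cv2.cvtColor(im,cv2.COLOR_BGR2HSV); g=im.astype(int)
m=cv2.inRange(hsv,(95,110,60),(125,255,255)); m[:,:200]=0;m[:,360:]=0
for r in range(20,420,8):
    x=np.where(m[r])[0]
    if len(x)>5: print(r,x.min(),x.max(),len(x),end='; ')
E
```

```text
[ 0.4956 -0.329   0.1286] 85.72217381243647 5.1 0.04348016764766897
172 261 291 31; 180 258 295 38; 188 258 294 37; 196 257 295 39; 204 257 295 39; 212 257 295 39; 228 258 295 38; 236 258 295 38; 244 258 294 37; 252 258 294 37; 260 258 294 37; 268 258 294 37; 276 258 294 37; 284 258 294 37; 292 259 294 36; 300 259 294 36; 348 260 292 12;
```

View pics/w3.png

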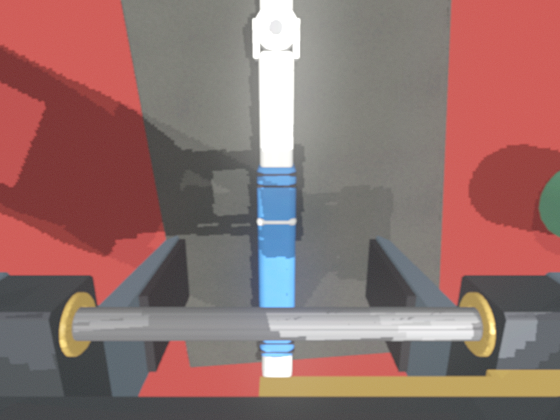

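The band shows at row 221, columns 258–295, with the pin at (276,28) and the handle centred between the fingers.

```bash
python3 - <<'E'
from h import *
import pickle
s1=pickle.load(open('w1.pkl','rb'));s3=pickle.load(open('w3.pkl','rb'))
def tri(a,b):
    A=[];B=[]
    for s,p in ((s1,a),(s3,b)):
        o=atz('wrist',p,.5,s);d=atz('wrist',p,0,s)-o;d/=np.linalg.norm(d);M=np.eye(3)-np.outer(d,d);A.append(M);B.append(M@o)
    return np.linalg.solve(sum(A),sum(B))
print('band',tri((270,231),(276.8,221)),'pin',tri((270.5,117.5),(276,28)))
b=atz('wrist',(276.7,221),.032,s3);p=atz('wrist',(276,28),.030,s3)
print(b,p,np.linalg.norm(p-b),np.degrees(np.arctan2(*(b-p)[:2][::-1])))
l=[atz('wrist',(x,r),.030,s3) for r,x in((180,276.5),(300,276.5))];print(l,np.degrees(np.arctan2(*(l[1]-l[0])[:2][::-1])))
s=bot.sense();print(s['ee_pos'],yaw(s))
E
```

```text
band [ 0.4962 -0.3224  0.0518] pin [ 0.5041 -0.2093  0.05  ]
[ 0.4955 -0.3289  0.032 ] [ 0.5043 -0.2059  0.03  ] 0.12332265794881161 -94.12251338417612
[array([ 0.4975, -0.3001,  0.03  ]), array([ 0.4905, -0.3924,  0.03  ])] -94.33098423379828
[ 0.4962 -0.3279  0.129 ] 85.83107817221772
```

>>> carry_out --deltas '[{"twist": [0, 0, 0], "xyz": [0.0155, -0.0005, -0.0005], "gripper": 0}, {"twist": [0, 0, 0], "xyz": [0.0155, -0.0005, 0], "gripper": 0}, {"twist": [0, 0, 0], "xyz": [0.0155, 0, 0], "gripper": 0}, {"twist": [0, 0, 0], "xyz": [0.0155, 0, 0], "gripper": 0}, {"twist": [0, 0, 0], "xyz": [0.0155, 0, 0], "gripper": 60}, {"twist": [0, 0, 0], "xyz": [0.0155, 0, 0], "gripper": 90}, {"twist": [0, 0, 0], "xyz": [0.004, 0, 0], "gripper": 110}, {"twist": [0, 0, 0], "xyz": [0.002, 0, 0], "gripper": 120}, {"twist": [0, 0, 0], "xyz": [0.001, 0, 0], "gripper": 120}, {"twist": [0, 0, 0], "xyz": [0, 0, 0], "gripper": 120}]' --newtons 50

```text
time: 6.15
ee_pos: [0.4968, -0.3286, 0.0298]
orientation: [0.025, 0.706, -0.025, 0.707]
force: [0.5, -0.2, -0.1]
opening: 0.534
```

>>> carry_out --deltas '[{"twist": [0, 0, 0], "xyz": [0.0015, 0, 0], "gripper": 140}, {"twist": [0, 0, 0], "xyz": [0, 0, 0], "gripper": 160}, {"twist": [0, 0, 0], "xyz": [0, 0, 0], "gripper": 180}, {"twist": [0, 0, 0], "xyz": [0, 0, 0], "gripper": 255}, {"twist": [0, 0, 0], "xyz": [0, 0, 0], "gripper": 255}, {"twist": [0, 0, 0], "xyz": [0, 0, 0], "gripper": 255}, {"twist": [0, 0, 0], "xyz": [0, 0, 0], "gripper": 255}, {"twist": [0, 0, 0], "xyz": [0, 0, 0], "gripper": 255}, {"twist": [0, 0, 0], "xyz": [-0.003, 0, 0], "gripper": 255}, {"twist": [0, 0, 0], "xyz": [-0.005, 0, 0], "gripper": 255}]' --newtons 50

```text
time: 7.15
ee_pos: [0.4962, -0.3281, 0.0345]
orientation: [0.025, 0.707, -0.025, 0.706]
force: [-0.3, 0.3, -5.6]
opening: 0.291
```

```bash
python3 - <<'E'
from h import *
s=bot.sense();print(s['ee_pos'],yaw(s),s['force'],s['moment'],s['opening']*91)
# target: grip 190 mm from hex centre, wrench heading -75.5
h=np.radians(-75.5); t=np.array([.5620,.124])+.19*np.array([np.cos(h),np.sin(h)]); print(t)
rows(s['ee_pos'],yaw(s),[*s['ee_pos'][:2],.17],yaw(s),4,255)
rows([*s['ee_pos'][:2],.17],yaw(s),[*t,.16],104.5,10,255)
E
```

```text
[ 0.4962 -0.3281  0.0345] 85.93074611565932 [-0.3289  0.2979 -5.6475] [-0.0849 -0.0818  0.0152] 26.455188655695668
[ 0.6096 -0.0599]
[{"twist": [-0.0, 0, 0], "xyz": [-0.0339, 0.0, 0.0], "gripper": 255}, {"twist": [-0.0, 0, 0], "xyz": [-0.0339, 0.0, 0.0], "gripper": 255}, {"twist": [-0.0, 0, 0], "xyz": [-0.0339, 0.0, 0.0], "gripper": 255}, {"twist": [-0.0, 0, 0], "xyz": [-0.0339, 0.0, 0.0], "gripper": 255}]
[{"twist": [-1.86, 0, 0], "xyz": [0.001, 0.0275, 0.0094], "gripper": 255}, {"twist": [-1.86, 0, 0], "xyz": [0.001, 0.0272, 0.0103], "gripper": 255}, {"twist": [-1.86, 0, 0], "xyz": [0.001, 0.0269, 0.0112], "gripper": 255}, {"twist": [-1.86, 0, 0], "xyz": [0.001, 0.0265, 0.012], "gripper": 255}, {"twist": [-1.86, 0, 0], "xyz": [0.001, 0.0261, 0.0129], "gripper": 255}, {"twist": [-1.86, 0, 0], "xyz": [0.001, 0.0257, 0.0137], "gripper": 255}, {"twist": [-1.86, 0, 0], "xyz": [0.001, 0.0252, 0.0145], "gripper": 255}, {"twist": [-1.86, 0, 0], "xyz": [0.001, 0.0247, 0.0154], "gripper": 255}, {"twist": [-1.86, 0, 0], "xyz": [0.001, 0.0242, 0.0162], "gripper": 255}, {"twist": [-1.86, 0, 0], "xyz": [0.001, 0.0237, 0.0169], "gripper": 255}]
```

>>> carry_out --deltas '[{"twist": [0, 0, 0], "xyz": [-0.025, 0, 0], "gripper": 255}, {"twist": [0, 0, 0], "xyz": [-0.035, 0, 0], "gripper": 255}, {"twist": [0, 0, 0], "xyz": [-0.04, 0, 0], "gripper": 255}, {"twist": [0, 0, 0], "xyz": [-0.035, 0, 0], "gripper": 255}, {"twist": [-1.86, 0, 0], "xyz": [0, 0.0275, 0.0094], "gripper": 255}, {"twist": [-1.86, 0, 0], "xyz": [0, 0.0272, 0.0103], "gripper": 255}, {"twist": [-1.86, 0, 0], "xyz": [0, 0.0269, 0.0112], "gripper": 255}, {"twist": [-1.86, 0, 0], "xyz": [0, 0.0265, 0.012], "gripper": 255}, {"twist": [-1.86, 0, 0], "xyz": [0, 0.0261, 0.0129], "gripper": 255}, {"twist": [-1.86, 0, 0], "xyz": [0, 0.0257, 0.0137], "gripper": 255}]' --newtons 60

```text
time: 8.15
ee_pos: [0.5646, -0.1662, 0.1699]
orientation: [-0.044, 0.706, 0.044, 0.706]
force: [-0.1, -0.6, -5.5]
opening: 0.291
```

>>> carry_out --deltas '[{"twist": [-1.86, 0, 0], "xyz": [0, 0.0252, 0.0145], "gripper": 255}, {"twist": [-1.86, 0, 0], "xyz": [0, 0.0247, 0.0154], "gripper": 255}, {"twist": [-1.86, 0, 0], "xyz": [0, 0.0242, 0.0162], "gripper": 255}, {"twist": [-1.86, 0, 0], "xyz": [0, 0.0237, 0.0169], "gripper": 255}, {"twist": [0, 0, 0], "xyz": [0, 0, 0], "gripper": 255}, {"twist": [0, 0, 0], "xyz": [0, 0, 0], "gripper": 255}, {"twist": [0, 0, 0], "xyz": [0, 0, 0], "gripper": 255}, {"twist": [0, 0, 0], "xyz": [0, 0, 0], "gripper": 255}, {"twist": [0, 0, 0], "xyz": [0, 0, 0], "gripper": 255}, {"twist": [0, 0, 0], "xyz": [0, 0, 0], "gripper": 255}]'

```text
time: 9.15
ee_pos: [0.6093, -0.061, 0.1705]
orientation: [-0.089, 0.701, 0.089, 0.701]
force: [0.6, -0.2, -5.3]
opening: 0.292
```

```bash
python3 - <<'E'
from h import *
import pickle
s=bot.sense();im=eyes.grab_frame('wrist'); t=eyes.grab_frame('top'); sc=eyes.grab_frame('scene')
print(s['time'],s['ee_pos'],yaw(s),s['force'],s['moment'],s['opening']*91)
pickle.dump(s,open('w4.pkl','wb'))
for n,i in(('w4',im),('t4',t),('s4',sc)): cv2.imwrite(f'pics/{n}.png',i)
a=cv2.resize(im[0:300,80:480],(400,300)); b=cv2.resize(t[150:270,190:350],(400,300),interpolation=2); c=cv2.resize(sc[130:280,240:440],(800,600),interpolation=2)[150:450]
cv2.imwrite('pics/v4.png',np.vstack([np.hstack([a,b]),c]))
E
```

```text
9.15 [ 0.6093 -0.061   0.1705] 104.48844911460556 [ 0.6409 -0.1588 -5.3143] [-0.045  -0.1607 -0.0315] 26.52696286019493
```

View pics/v4.png

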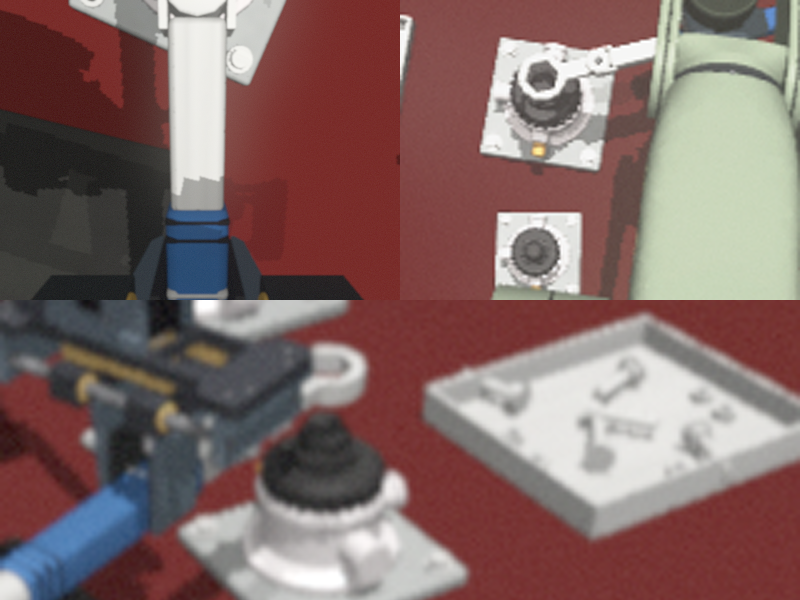

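The ring hangs over the cap, with its hole at about (541,76) in the upper-right crop, the module's nose below it, and the handle held at the band.

```bash
python3 - <<'E'
from h import *
import pickle
s=pickle.load(open('w4.pkl','rb'))
t=cv2.imread('pics/t4.png');g=cv2.cvtColor(t,cv2.COLOR_BGR2GRAY)
x0,y0=232,166
b=cv2.resize(g[y0:y0+28,x0:x0+28],None,fx=8,fy=8,interpolation=2)
m=(b>150).astype(np.uint8)
cn,h=cv2.findContours(m,cv2.RETR_CCOMP,1)
for c,hh in zip(cn,h[0]):
    if cv2.contourArea(c)>1500:
        M=cv2.moments(c); u,v=M['m10']/M['m00'],M['m01']/M['m00']; p=((u+.5)/8-.5+x0,(v+.5)/8-.5+y0)
        print('hole' if hh[3]>=0 else 'out',cv2.contourArea(c)/64,p,atz('top',p,.1622),atz('top',p,.154))
th=np.radians(yaw(s)); print('expected ring',s['ee_pos'][:2]+.19*np.array([np.cos(th),np.sin(th)]))
# hinge housing in w4: columns to check heading in hand
im=cv2.imread('pics/w4.png');gg=cv2.cvtColor(im,cv2.COLOR_BGR2GRAY)
for r in (60,100,140,180): x=np.where(gg[r,230:330]>150)[0]+230; print(r,x.min(),x.max())
im=cv2.imread('pics/w3.png');gg=cv2.cvtColor(im,cv2.COLOR_BGR2GRAY)
for r in (60,100,140): x=np.where(gg[r,230:330]>150)[0]+230; print('w3',r,x.min(),x.max())
# cap rim in top0
t=cv2.imread('pics/top0.png');cv2.imwrite('pics/t0c.png',cv2.resize(t[165:220,215:285],None,fx=8,fy=8,interpolation=2))
E
```

```text
out 553.9140625 (244.71815600861294, 176.91347177754898) [0.5698 0.127  0.1622] [0.5718 0.1276 0.154 ]
hole 108.78125 (246.37723235660252, 180.08948278751316) [0.5608 0.1222 0.1622] [0.5627 0.1228 0.154 ]
expected ring [0.5618 0.1229]
60 249 329
100 250 304
140 251 304
180 252 301
w3 60 255 319
w3 100 258 316
w3 140 259 307
```

>>> carry_out --deltas '[{"twist": [0, 0, 0], "xyz": [0.006, 0.001, 0], "gripper": 255}, {"twist": [0, 0, 0], "xyz": [0.006, 0, 0], "gripper": 255}, {"twist": [0, 0, 0], "xyz": [0.006, 0, 0], "gripper": 255}, {"twist": [0, 0, 0], "xyz": [0.005, 0, 0], "gripper": 255}, {"twist": [0, 0, 0], "xyz": [0.003, 0, 0], "gripper": 255}, {"twist": [0, 0, 0], "xyz": [0.002, 0, 0], "gripper": 255}, {"twist": [0, 0, 0], "xyz": [0.001, 0, 0], "gripper": 255}, {"twist": [0, 0, 0], "xyz": [0.001, 0, 0], "gripper": 255}, {"twist": [0, 0, 0], "xyz": [0, 0, 0], "gripper": 255}, {"twist": [0, 0, 0], "xyz": [0, 0, 0], "gripper": 255}]'

```text
time: 10.3
ee_pos: [0.6094, -0.0595, 0.1406]
orientation: [-0.09, 0.701, 0.089, 0.702]
force: [-0.0, 1.1, -5.2]
opening: 0.292
```

>>> carry_out --deltas '[{"twist": [0, 0, 0], "xyz": [0.001, 0, 0], "gripper": 255}, {"twist": [0, 0, 0], "xyz": [0.001, 0, 0], "gripper": 255}, {"twist": [0, 0, 0], "xyz": [0.001, 0, 0], "gripper": 255}, {"twist": [0, 0, 0], "xyz": [0.001, 0, 0], "gripper": 255}, {"twist": [0, 0, 0], "xyz": [0, 0, 0], "gripper": 255}, {"twist": [0, 0, 0], "xyz": [0, 0, 0], "gripper": 255}, {"twist": [0, 0, 0], "xyz": [0, 0, 0], "gripper": 255}, {"twist": [0, 0, 0], "xyz": [0, 0, 0], "gripper": 255}, {"twist": [0, 0, 0], "xyz": [0, 0, 0], "gripper": 255}, {"twist": [0, 0, 0], "xyz": [0, 0, 0], "gripper": 255}]'

```text
time: 11.3
ee_pos: [0.6093, -0.0594, 0.1365]
orientation: [-0.09, 0.701, 0.089, 0.701]
force: [0.3, 0.5, -5.7]
opening: 0.296
```

```bash
cat > p.py <<'E'
from h import *
s=bot.sense();print(s['time'],s['ee_pos'],'yaw',yaw(s),'F',s['force'],'M',s['moment'],s['opening']*91)
Rm=R.from_quat(s['orientation']).as_matrix(); print('tool F',Rm.T@s['force'],'tool M',Rm.T@s['moment'])
E
python3 p.py
```

```text
11.3 [ 0.6093 -0.0594  0.1365] yaw 104.54887127933048 F [ 0.2524  0.5086 -5.6605] M [-0.0923 -0.124   0.015 ] 26.97872364606276
tool F [5.6605 0.4297 0.3719] tool M [-0.015  -0.0968 -0.1205]
```

>>> carry_out --deltas '[{"twist": [0, 0, 0], "xyz": [0.001, 0, 0], "gripper": 255}, {"twist": [0, 0, 0], "xyz": [0.001, 0, 0], "gripper": 255}, {"twist": [0, 0, 0], "xyz": [0.001, 0, 0], "gripper": 255}, {"twist": [0, 0, 0], "xyz": [0.001, 0, 0], "gripper": 255}, {"twist": [0, 0, 0], "xyz": [0, 0, 0], "gripper": 255}, {"twist": [0, 0, 0], "xyz": [0, 0, 0], "gripper": 255}, {"twist": [0, 0, 0], "xyz": [0, 0, 0], "gripper": 255}, {"twist": [0, 0, 0], "xyz": [0, 0, 0], "gripper": 255}, {"twist": [0, 0, 0], "xyz": [0, 0, 0], "gripper": 255}, {"twist": [0, 0, 0], "xyz": [0, 0, 0], "gripper": 255}]'

```text
time: 12.3
ee_pos: [0.6093, -0.0594, 0.1325]
orientation: [-0.09, 0.701, 0.089, 0.701]
force: [-0.1, 0.1, -6.3]
opening: 0.294
```

```bash
python3 p.py
```

```text
12.3 [ 0.6093 -0.0594  0.1325] yaw 104.54734013000275 F [-0.1423  0.1006 -6.3285] M [-0.1283 -0.1588 -0.0021] 26.72750402511548
tool F [ 6.3285  0.1338 -0.113 ] tool M [ 0.0021 -0.1215 -0.1641]
```

>>> carry_out --deltas '[{"twist": [0, 0, 0], "xyz": [0.001, 0, 0], "gripper": 255}, {"twist": [0, 0, 0], "xyz": [0.001, 0, 0], "gripper": 255}, {"twist": [0, 0, 0], "xyz": [0.001, 0, 0], "gripper": 255}, {"twist": [0, 0, 0], "xyz": [0.001, 0, 0], "gripper": 255}, {"twist": [0, 0, 0], "xyz": [0.001, 0, 0], "gripper": 255}, {"twist": [0, 0, 0], "xyz": [0, 0, 0], "gripper": 255}, {"twist": [0, 0, 0], "xyz": [0, 0, 0], "gripper": 255}, {"twist": [0, 0, 0], "xyz": [0, 0, 0], "gripper": 255}, {"twist": [0, 0, 0], "xyz": [0, 0, 0], "gripper": 255}, {"twist": [0, 0, 0], "xyz": [0, 0, 0], "gripper": 255}]'

```text
time: 13.3
ee_pos: [0.6093, -0.0594, 0.1275]
orientation: [-0.09, 0.701, 0.09, 0.701]
force: [0.4, -0.5, -4.3]
opening: 0.291
```

```bash
python3 p.py
```

```text
13.3 [ 0.6093 -0.0594  0.1275] yaw 104.54893368076235 F [ 0.3606 -0.5278 -4.3103] M [-0.1346 -0.1012  0.01  ] 26.493418466033358
tool F [ 4.3103 -0.6011  0.2161] tool M [-0.01   -0.0641 -0.1557]
```

>>> carry_out --deltas '[{"twist": [0, 0, 0], "xyz": [0.0005, 0, 0], "gripper": 255}, {"twist": [0, 0, 0], "xyz": [0.0005, 0, 0], "gripper": 255}, {"twist": [0, 0, 0], "xyz": [0.0005, 0, 0], "gripper": 255}, {"twist": [0, 0, 0], "xyz": [0.0005, 0, 0], "gripper": 255}, {"twist": [0, 0, 0], "xyz": [0.0005, 0, 0], "gripper": 255}, {"twist": [0, 0, 0], "xyz": [0, 0, 0], "gripper": 255}, {"twist": [0, 0, 0], "xyz": [0, 0, 0], "gripper": 255}, {"twist": [0, 0, 0], "xyz": [0, 0, 0], "gripper": 255}, {"twist": [0, 0, 0], "xyz": [0, 0, 0], "gripper": 255}, {"twist": [0, 0, 0], "xyz": [0, 0, 0], "gripper": 255}]'

```text
time: 14.3
ee_pos: [0.6093, -0.0594, 0.125]
orientation: [-0.09, 0.701, 0.089, 0.701]
force: [-0.2, 0.9, -6.3]
opening: 0.294
```

```bash
python3 p.py
```

```text
14.3 [ 0.6093 -0.0594  0.125 ] yaw 104.5469419635463 F [-0.191   0.9202 -6.2604] M [-0.1174 -0.1404  0.0022] 26.77652221791802
tool F [6.2603 0.9395 0.0461] tool M [-0.0022 -0.1064 -0.1489]
```

>>> carry_out --deltas '[{"twist": [0, 0, 0], "xyz": [0.0005, 0, 0], "gripper": 255}, {"twist": [0, 0, 0], "xyz": [0.0005, 0, 0], "gripper": 255}, {"twist": [0, 0, 0], "xyz": [0.0003, 0, 0], "gripper": 255}, {"twist": [0, 0, 0], "xyz": [0, 0, 0], "gripper": 255}, {"twist": [0, 0, 0], "xyz": [0, 0, 0], "gripper": 255}, {"twist": [0, 0, 0], "xyz": [0, 0, 0], "gripper": 255}, {"twist": [0, 0, 0], "xyz": [0, 0, 0], "gripper": 255}, {"twist": [0, 0, 0], "xyz": [0, 0, 0], "gripper": 255}, {"twist": [0, 0, 0], "xyz": [0, 0, 0], "gripper": 255}, {"twist": [0, 0, 0], "xyz": [0, 0, 0], "gripper": 255}]'

```text
time: 15.3
ee_pos: [0.6093, -0.0595, 0.1236]
orientation: [-0.09, 0.701, 0.089, 0.701]
force: [0.2, -0.2, -4.8]
opening: 0.292
```

```bash
python3 p.py
```

```text
15.3 [ 0.6093 -0.0595  0.1236] yaw 104.54622239668892 F [ 0.1669 -0.1836 -4.8113] M [-0.0578 -0.1008  0.0306] 26.5607263814513
tool F [ 4.8114 -0.2192  0.1154] tool M [-0.0306 -0.083  -0.0813]
```

>>> carry_out --deltas '[{"twist": [0, 0, 0], "xyz": [0.0004, 0, 0], "gripper": 255}, {"twist": [0, 0, 0], "xyz": [0.0004, 0, 0], "gripper": 255}, {"twist": [0, 0, 0], "xyz": [0.0004, 0, 0], "gripper": 255}, {"twist": [0, 0, 0], "xyz": [0, 0, 0], "gripper": 255}, {"twist": [0, 0, 0], "xyz": [0, 0, 0], "gripper": 255}, {"twist": [0, 0, 0], "xyz": [0, 0, 0], "gripper": 255}, {"twist": [0, 0, 0], "xyz": [0, 0, 0], "gripper": 255}, {"twist": [0, 0, 0], "xyz": [0, 0, 0], "gripper": 255}, {"twist": [0, 0, 0], "xyz": [0, 0, 0], "gripper": 255}, {"twist": [0, 0, 0], "xyz": [0, 0, 0], "gripper": 255}]'

```text
time: 16.3
ee_pos: [0.6094, -0.0595, 0.1226]
orientation: [-0.09, 0.701, 0.089, 0.702]
force: [-1.0, -1.7, 1.2]
opening: 0.292
```

```bash
python3 p.py; python3 - <<'E'
from h import *
t=eyes.grab_frame('top'); sc=eyes.grab_frame('scene')
cv2.imwrite('pics/t5.png',t)
b=cv2.resize(t[160:220,210:290],(400,300),interpolation=2); c=cv2.resize(sc[170:260,270:390],(400,300),interpolation=2)
cv2.imwrite('pics/v5.png',np.hstack([b,c]))
E
```

```text
16.3 [ 0.6094 -0.0595  0.1226] yaw 104.54132925164403 F [-0.9752 -1.7265  1.2355] M [0.5845 0.2723 0.186 ] 26.594086221899587
tool F [-1.2357 -1.4265 -1.377 ] tool M [-0.1858  0.1168  0.6342]
```

View pics/v5.png

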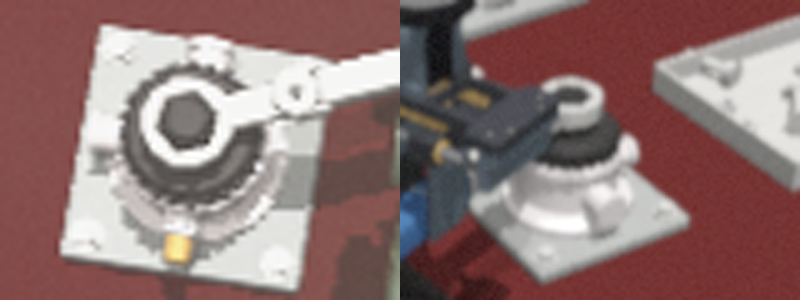

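Left view: the ring sits round the hexagon. Right view: it rests low on the cap. About 6.5 N of contact came at the expected height, so it is seated. Now turning clockwise in a slow arc about the cap.

>>> carry_out --deltas '[{"twist": [0.8, 0, 0], "xyz": [0, 2e-05, -0.00265], "gripper": 255}, {"twist": [0.8, 0, 0], "xyz": [0, 2e-05, -0.00265], "gripper": 255}, {"twist": [0.8, 0, 0], "xyz": [0, 2e-05, -0.00265], "gripper": 255}, {"twist": [0.8, 0, 0], "xyz": [0, 2e-05, -0.00265], "gripper": 255}, {"twist": [0.8, 0, 0], "xyz": [0, 2e-05, -0.00265], "gripper": 255}, {"twist": [0.8, 0, 0], "xyz": [0, 2e-05, -0.00265], "gripper": 255}, {"twist": [0.8, 0, 0], "xyz": [0, 2e-05, -0.00265], "gripper": 255}, {"twist": [0.8, 0, 0], "xyz": [0, 2e-05, -0.00265], "gripper": 255}, {"twist": [0, 0, 0], "xyz": [0, 0, 0], "gripper": 255}, {"twist": [0, 0, 0], "xyz": [0, 0, 0], "gripper": 255}]' --newtons 60

```text
time: 17.4
ee_pos: [0.5888, -0.0638, 0.1227]
orientation: [-0.05, 0.705, 0.05, 0.706]
force: [2.5, -3.6, 2.2]
opening: 0.29
```

```bash
cat >> p.py <<'E'
P=s['ee_pos'][:2]; C=np.array([.5617,.1244]); d=P-C
print('radius',np.hypot(*d),'bearing',np.degrees(np.arctan2(d[1],d[0])),'handle heading',yaw(s)-180)
E
python3 p.py
```

```text
17.4 [ 0.5888 -0.0638  0.1227] yaw 98.14352708908453 F [ 2.4576 -3.5922  2.197 ] M [ 0.3727 -0.376  -0.1188] 26.429123196713274
tool F [-2.1928 -3.9056  1.926 ] tool M [ 0.1194 -0.4249  0.3156]
radius 0.19018559406229985 bearing -81.7964781263246 handle heading -81.85647291091547
```

>>> carry_out --deltas '[{"twist": [0.6, 0, 0], "xyz": [-0.0003, -0.0002, -0.002], "gripper": 255}, {"twist": [0.6, 0, 0], "xyz": [0, 1e-05, -0.002], "gripper": 255}, {"twist": [0.6, 0, 0], "xyz": [0, 1e-05, -0.002], "gripper": 255}, {"twist": [0.6, 0, 0], "xyz": [0, 1e-05, -0.002], "gripper": 255}, {"twist": [0.6, 0, 0], "xyz": [0, 1e-05, -0.002], "gripper": 255}, {"twist": [0.6, 0, 0], "xyz": [0, 1e-05, -0.002], "gripper": 255}, {"twist": [0.6, 0, 0], "xyz": [0, 1e-05, -0.002], "gripper": 255}, {"twist": [0.6, 0, 0], "xyz": [0, 1e-05, -0.002], "gripper": 255}, {"twist": [0, 0, 0], "xyz": [0, 0, 0], "gripper": 255}, {"twist": [0, 0, 0], "xyz": [0, 0, 0], "gripper": 255}]'

```text
time: 18.4
ee_pos: [0.5742, -0.0654, 0.1231]
orientation: [-0.022, 0.705, 0.021, 0.708]
force: [6.2, -2.5, 0.2]
opening: 0.291
```

```bash
python3 p.py
```

```text
18.4 [ 0.5742 -0.0654  0.1231] yaw 93.48950103946083 F [ 6.1792 -2.4943  0.1557] M [ 0.4225 -1.1313  0.7821] 26.478587534181763
tool F [-0.1283 -2.8659  6.0165] tool M [-0.7792 -1.1559  0.3559]
radius 0.19018812329072707 bearing -86.23676645446074 handle heading -86.51049896053917
```

>>> carry_out --deltas '[{"twist": [0, 0, 0], "xyz": [0, -0.0001, -0.002], "gripper": 255}, {"twist": [0.3, 0, 0], "xyz": [0, 1e-05, -0.002], "gripper": 255}, {"twist": [0.6, 0, 0], "xyz": [0, 1e-05, -0.002], "gripper": 255}, {"twist": [0.6, 0, 0], "xyz": [0, 1e-05, -0.002], "gripper": 255}, {"twist": [0.6, 0, 0], "xyz": [0, 1e-05, -0.002], "gripper": 255}, {"twist": [0.6, 0, 0], "xyz": [0, 1e-05, -0.002], "gripper": 255}, {"twist": [0, 0, 0], "xyz": [0, 0, 0], "gripper": 255}, {"twist": [0, 0, 0], "xyz": [0, 0, 0], "gripper": 255}, {"twist": [0, 0, 0], "xyz": [0, 0, 0], "gripper": 255}, {"twist": [0, 0, 0], "xyz": [0, 0, 0], "gripper": 255}]'

```text
time: 19.4
ee_pos: [0.564, -0.0658, 0.1233]
orientation: [-0.004, 0.704, 0.004, 0.71]
force: [10.8, -1.0, -2.0]
opening: 0.289
```

```bash
python3 p.py
```

```text
19.4 [ 0.564  -0.0658  0.1233] yaw 90.65138676490676 F [10.7535 -1.0178 -2.0021] M [ 0.3133 -1.6299  0.1365] 26.3008466041236
tool F [ 2.0896 -1.139  10.7247] tool M [-0.1333 -1.6334  0.2959]
radius 0.190200674246578 bearing -89.29694489552658 handle heading -89.34861323509324
```

>>> carry_out --deltas '[{"twist": [0.6, 0, 0], "xyz": [0, 1e-05, -0.002], "gripper": 255}, {"twist": [0.6, 0, 0], "xyz": [0, 1e-05, -0.002], "gripper": 255}, {"twist": [0.6, 0, 0], "xyz": [0, 1e-05, -0.002], "gripper": 255}, {"twist": [0.6, 0, 0], "xyz": [0, 1e-05, -0.002], "gripper": 255}, {"twist": [0.6, 0, 0], "xyz": [0, 1e-05, -0.002], "gripper": 255}, {"twist": [0.6, 0, 0], "xyz": [0, 1e-05, -0.002], "gripper": 255}, {"twist": [0, 0, 0], "xyz": [0, 0, 0], "gripper": 255}, {"twist": [0, 0, 0], "xyz": [0, 0, 0], "gripper": 255}, {"twist": [0, 0, 0], "xyz": [0, 0, 0], "gripper": 255}, {"twist": [0, 0, 0], "xyz": [0, 0, 0], "gripper": 255}]'

```text
time: 20.4
ee_pos: [0.5521, -0.0656, 0.1233]
orientation: [0.018, 0.704, -0.018, 0.71]
force: [11.2, -1.4, -2.7]
opening: 0.296
```

```bash
python3 p.py
```

```text
20.4 [ 0.5521 -0.0656  0.1233] yaw 87.04634753764475 F [11.2148 -1.428  -2.6578] M [ 0.2233 -1.7535  0.0884] 26.974722593096946
tool F [ 2.752  -0.8482 11.2509] tool M [-0.0857 -1.7397  0.3141]
radius 0.19020735094317695 bearing -92.87813436241662 handle heading -92.95365246235525
```

>>> carry_out --deltas '[{"twist": [0.6, 0, 0], "xyz": [0, 1e-05, -0.002], "gripper": 255}, {"twist": [0.6, 0, 0], "xyz": [0, 1e-05, -0.002], "gripper": 255}, {"twist": [0.6, 0, 0], "xyz": [0, 1e-05, -0.002], "gripper": 255}, {"twist": [0.6, 0, 0], "xyz": [0, 1e-05, -0.002], "gripper": 255}, {"twist": [0.6, 0, 0], "xyz": [0, 1e-05, -0.002], "gripper": 255}, {"twist": [0.6, 0, 0], "xyz": [0, 1e-05, -0.002], "gripper": 255}, {"twist": [0.6, 0, 0], "xyz": [0, 1e-05, -0.002], "gripper": 255}, {"twist": [0.6, 0, 0], "xyz": [0, 1e-05, -0.002], "gripper": 255}, {"twist": [0, 0, 0], "xyz": [0, 0, 0], "gripper": 255}, {"twist": [0, 0, 0], "xyz": [0, 0, 0], "gripper": 255}]'

```text
time: 21.4
ee_pos: [0.5367, -0.0641, 0.1233]
orientation: [0.047, 0.702, -0.048, 0.709]
force: [11.4, 0.7, -3.5]
opening: 0.292
```

```bash
python3 p.py
```

```text
21.4 [ 0.5367 -0.0641  0.1233] yaw 82.3049842214501 F [11.3861  0.6843 -3.4624] M [ 0.1465 -1.9528  0.2989] 26.56765811986355
tool F [ 3.5686  2.2014 11.1588] tool M [-0.2958 -1.9154  0.4094]
radius 0.19018593982972004 bearing -97.56239078462943 handle heading -97.6950157785499
```

>>> carry_out --deltas '[{"twist": [0.3, 0, 0], "xyz": [0, 0.0001, -0.002], "gripper": 255}, {"twist": [0.5, 0, 0], "xyz": [0, 0.0001, -0.002], "gripper": 255}, {"twist": [0.6, 0, 0], "xyz": [0, 1e-05, -0.002], "gripper": 255}, {"twist": [0.6, 0, 0], "xyz": [0, 1e-05, -0.002], "gripper": 255}, {"twist": [0.6, 0, 0], "xyz": [0, 1e-05, -0.002], "gripper": 255}, {"twist": [0.6, 0, 0], "xyz": [0, 1e-05, -0.002], "gripper": 255}, {"twist": [0, 0, 0], "xyz": [0, 0, 0], "gripper": 255}, {"twist": [0, 0, 0], "xyz": [0, 0, 0], "gripper": 255}, {"twist": [0, 0, 0], "xyz": [0, 0, 0], "gripper": 255}, {"twist": [0, 0, 0], "xyz": [0, 0, 0], "gripper": 255}]'

```text
time: 22.4
ee_pos: [0.5259, -0.0624, 0.1236]
orientation: [0.067, 0.7, -0.067, 0.708]
force: [13.3, -0.4, -5.2]
opening: 0.295
```

```bash
python3 p.py
```

```text
22.4 [ 0.5259 -0.0624  0.1236] yaw 79.07528822523835 F [13.2758 -0.3919 -5.233 ] M [-0.1035 -2.3026  0.118 ] 26.840208369406014
tool F [ 5.3897  2.1273 13.0465] tool M [-0.1158 -2.2804  0.3361]
radius 0.1901872022572963 bearing -100.84689060888586 handle heading -100.92471177476165
```

>>> carry_out --deltas '[{"twist": [0.6, 0, 0], "xyz": [0.0003, 0.0001, -0.002], "gripper": 255}, {"twist": [0.6, 0, 0], "xyz": [0, 0.0001, -0.002], "gripper": 255}, {"twist": [0.6, 0, 0], "xyz": [0, 1e-05, -0.002], "gripper": 255}, {"twist": [0.6, 0, 0], "xyz": [0, 1e-05, -0.002], "gripper": 255}, {"twist": [0.6, 0, 0], "xyz": [0, 1e-05, -0.002], "gripper": 255}, {"twist": [0.6, 0, 0], "xyz": [0, 1e-05, -0.002], "gripper": 255}, {"twist": [0, 0, 0], "xyz": [0, 0, 0], "gripper": 255}, {"twist": [0, 0, 0], "xyz": [0, 0, 0], "gripper": 255}, {"twist": [0, 0, 0], "xyz": [0, 0, 0], "gripper": 255}, {"twist": [0, 0, 0], "xyz": [0, 0, 0], "gripper": 255}]'

```text
time: 23.4
ee_pos: [0.5148, -0.0598, 0.1235]
orientation: [0.089, 0.697, -0.089, 0.706]
force: [13.3, -2.4, -5.1]
opening: 0.289
```

```bash
python3 p.py; python3 - <<'E'
from h import *
t=eyes.grab_frame('top');cv2.imwrite('pics/t6.png',t)
E
```

```text
23.4 [ 0.5148 -0.0598  0.1235] yaw 75.50830689761727 F [13.2701 -2.3823 -5.0882] M [-0.2857 -2.2714  0.2343] 26.33121224152985
tool F [ 5.2657  1.0083 13.376 ] tool M [-0.2331 -2.2704  0.2949]
radius 0.1901159938538349 bearing -104.29298034789642 handle heading -104.49169310238273
```

>>> carry_out --deltas '[{"twist": [0.4, 0, 0], "xyz": [0, 0.0001, -0.002], "gripper": 255}, {"twist": [0.5, 0, 0], "xyz": [0, 1e-05, -0.002], "gripper": 255}, {"twist": [0.6, 0, 0], "xyz": [0, 1e-05, -0.002], "gripper": 255}, {"twist": [0.6, 0, 0], "xyz": [0, 1e-05, -0.002], "gripper": 255}, {"twist": [0.6, 0, 0], "xyz": [0, 1e-05, -0.002], "gripper": 255}, {"twist": [0, 0, 0], "xyz": [0, 0, 0], "gripper": 255}, {"twist": [0, 0, 0], "xyz": [0, 0, 0], "gripper": 255}, {"twist": [0, 0, 0], "xyz": [0, 0, 0], "gripper": 255}, {"twist": [0, 0, 0], "xyz": [0, 0, 0], "gripper": 255}, {"twist": [0, 0, 0], "xyz": [0, 0, 0], "gripper": 255}]'

```text
time: 24.45
ee_pos: [0.506, -0.0573, 0.1236]
orientation: [0.106, 0.694, -0.106, 0.704]
force: [16.9, -2.4, -6.0]
opening: 0.295
```

```bash
python3 p.py
```

```text
24.45 [ 0.506  -0.0573  0.1236] yaw 72.7791959947949 F [16.8887 -2.4159 -5.9733] M [-0.607  -2.5498 -0.0075] 26.859052711747218
tool F [ 6.2289  2.6817 16.7557] tool M [ 0.0054 -2.6152  0.1751]
radius 0.19008742262105816 bearing -107.0381282589775 handle heading -107.2208040052051
```

>>> carry_out --deltas '[{"twist": [0.8, 0, 0], "xyz": [0, 5e-05, -0.002], "gripper": 255}, {"twist": [0.8, 0, 0], "xyz": [0, 5e-05, -0.002], "gripper": 255}, {"twist": [0.8, 0, 0], "xyz": [0, 5e-05, -0.002], "gripper": 255}, {"twist": [0.8, 0, 0], "xyz": [0, 5e-05, -0.002], "gripper": 255}, {"twist": [0, 0, 0], "xyz": [0, 0, 0], "gripper": 255}, {"twist": [0, 0, 0], "xyz": [0, 0, 0], "gripper": 255}, {"twist": [0, 0, 0], "xyz": [0, 0, 0], "gripper": 255}, {"twist": [0, 0, 0], "xyz": [0, 0, 0], "gripper": 255}, {"twist": [0, 0, 0], "xyz": [0, 0, 0], "gripper": 255}, {"twist": [0, 0, 0], "xyz": [0, 0, 0], "gripper": 255}]'

```text
time: 25.45
ee_pos: [0.4986, -0.0548, 0.1236]
orientation: [0.125, 0.69, -0.125, 0.701]
force: [16.4, -3.6, -7.1]
opening: 0.296
```

```bash
python3 p.py; python3 - <<'E'
from h import *
t=eyes.grab_frame('top');cv2.imwrite('pics/t7.png',t)
f=lambda n: cv2.resize(cv2.imread(f'pics/{n}.png')[160:220,210:290],(400,300),interpolation=2)
cv2.imwrite('pics/v7.png',np.hstack([f('t6'),f('t7')]))
E
```

```text
25.45 [ 0.4986 -0.0548  0.1236] yaw 69.57993675014819 F [16.4149 -3.5831 -7.1254] M [-0.657  -2.5807 -0.0614] 26.94744654926855
tool F [ 7.3832  2.3522 16.5232] tool M [ 0.0594 -2.6479  0.2838]
radius 0.19000594574770974 bearing -109.39324873124814 handle heading -110.42006324985181
```

View pics/v7.png

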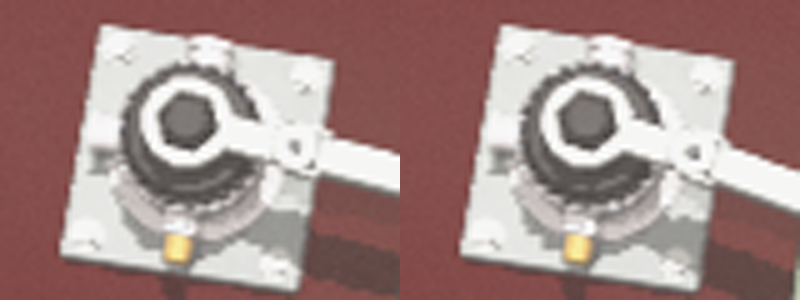

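The force held steady at 16.5 N while the handle advanced. In the right view the shank has hardly moved since the left one, but the handle bends at the pin at (694,150), so it is breaking over. I'll swing it a few more degrees about the pin, well short of the stop, to make the break definite.

>>> carry_out --deltas '[{"twist": [0.8, 0, 0], "xyz": [0, 1e-05, -0.00175], "gripper": 255}, {"twist": [0.8, 0, 0], "xyz": [0, 1e-05, -0.00175], "gripper": 255}, {"twist": [0.8, 0, 0], "xyz": [0, 1e-05, -0.00175], "gripper": 255}, {"twist": [0.8, 0, 0], "xyz": [0, 1e-05, -0.00175], "gripper": 255}, {"twist": [0.8, 0, 0], "xyz": [0, 1e-05, -0.00175], "gripper": 255}, {"twist": [0, 0, 0], "xyz": [0, 0, 0], "gripper": 255}, {"twist": [0, 0, 0], "xyz": [0, 0, 0], "gripper": 255}, {"twist": [0, 0, 0], "xyz": [0, 0, 0], "gripper": 255}, {"twist": [0, 0, 0], "xyz": [0, 0, 0], "gripper": 255}, {"twist": [0, 0, 0], "xyz": [0, 0, 0], "gripper": 255}]'

```text
time: 26.5
ee_pos: [0.4905, -0.0515, 0.1236]
orientation: [0.15, 0.686, -0.149, 0.696]
force: [16.1, -2.7, -6.4]
opening: 0.295
```

```bash
python3 p.py; python3 - <<'E'
from h import *
t=eyes.grab_frame('top');cv2.imwrite('pics/t8.png',t)
# handle line and shank direction from bright pixels
for n in('t5','t6','t7','t8'):
    g=cv2.cvtColor(cv2.imread(f'pics/{n}.png'),cv2.COLOR_BGR2GRAY)
    g=cv2.resize(g,None,fx=4,fy=4,interpolation=2)
    o=[]
    for a,b in((255,264),(274,286)):
        pts=[]
        for c in range(a*4,b*4):
            r=np.where(g[174*4:210*4,c]>195)[0]
            if len(r)>4: pts.append((c/4,174+r.mean()/4,len(r)/4))
        pts=np.array(pts); o.append(np.degrees(np.arctan(np.polyfit(pts[:,0],pts[:,1],1)[0])) if len(pts)>5 else np.nan)
    print(n,o)
E
```

```text
26.5 [ 0.4905 -0.0515  0.1236] yaw 65.59473401188363 F [16.1495 -2.6697 -6.3988] M [-0.7362 -2.5402 -0.0316] 26.808589390039753
tool F [ 6.6474  4.22   15.7125] tool M [ 0.0284 -2.6175  0.3788]
radius 0.1897197610270774 bearing -112.04361502048167 handle heading -114.40526598811637
t5 [np.float64(24.730660212632273), np.float64(-9.624418670376349)]
t6 [np.float64(-30.94965555283885), np.float64(33.48661308514928)]
t7 [np.float64(-25.666910458054872), np.float64(39.87339939298217)]
t8 [np.float64(-23.780623024996558), np.float64(42.664684427535924)]
```

The hinge is at about 6–7° by geometry, with 16 N steady pull and a grip moment near zero. Now easing back about the pin.

>>> carry_out --deltas '[{"twist": [-0.9, 0, 0], "xyz": [0, 1e-05, 0.002], "gripper": 255}, {"twist": [-0.9, 0, 0], "xyz": [0, 1e-05, 0.002], "gripper": 255}, {"twist": [-0.9, 0, 0], "xyz": [0, 1e-05, 0.002], "gripper": 255}, {"twist": [-0.9, 0, 0], "xyz": [0, 1e-05, 0.002], "gripper": 255}, {"twist": [-0.9, 0, 0], "xyz": [0, 1e-05, 0.002], "gripper": 255}, {"twist": [-0.9, 0, 0], "xyz": [0, 1e-05, 0.002], "gripper": 255}, {"twist": [-0.9, 0, 0], "xyz": [0, 1e-05, 0.002], "gripper": 255}, {"twist": [0, 0, 0], "xyz": [0, 0, 0], "gripper": 255}, {"twist": [0, 0, 0], "xyz": [0, 0, 0], "gripper": 255}, {"twist": [0, 0, 0], "xyz": [0, 0, 0], "gripper": 255}]'

```text
time: 27.55
ee_pos: [0.5033, -0.0565, 0.1236]
orientation: [0.111, 0.693, -0.111, 0.703]
force: [15.4, -3.5, -4.9]
opening: 0.294
```

```bash
python3 p.py
```

```text
27.55 [ 0.5033 -0.0565  0.1236] yaw 71.90228165077932 F [15.4341 -3.5278 -4.9185] M [-0.5463 -2.5291  0.065 ] 26.734913664040803
tool F [ 5.1508  1.4327 15.6928] tool M [-0.0656 -2.5736  0.2674]
radius 0.1900811034914319 bearing -107.90268648045999 handle heading -108.09771834922068
```

>>> carry_out --deltas '[{"twist": [-0.6, 0, 0], "xyz": [0, 1e-05, 0.002], "gripper": 255}, {"twist": [-0.6, 0, 0], "xyz": [0, 1e-05, 0.002], "gripper": 255}, {"twist": [-0.6, 0, 0], "xyz": [0, 1e-05, 0.002], "gripper": 255}, {"twist": [-0.6, 0, 0], "xyz": [0, 1e-05, 0.002], "gripper": 255}, {"twist": [-0.6, 0, 0], "xyz": [0, 1e-05, 0.002], "gripper": 255}, {"twist": [0, 0, 0], "xyz": [0, 0, 0], "gripper": 255}, {"twist": [0, 0, 0], "xyz": [0, 0, 0], "gripper": 255}, {"twist": [0, 0, 0], "xyz": [0, 0, 0], "gripper": 255}, {"twist": [0, 0, 0], "xyz": [0, 0, 0], "gripper": 255}, {"twist": [0, 0, 0], "xyz": [0, 0, 0], "gripper": 255}]'

```text
time: 28.55
ee_pos: [0.5093, -0.0584, 0.1229]
orientation: [0.096, 0.698, -0.095, 0.703]
force: [7.3, -2.1, -3.0]
opening: 0.296
```

```bash
python3 p.py
```

```text
28.55 [ 0.5093 -0.0584  0.1229] yaw 74.47917155141005 F [ 7.2877 -2.1195 -2.9706] M [-0.1816 -1.5884 -1.6443] 26.944728237815422
tool F [ 3.0187 -0.1     7.57  ] tool M [ 1.6416 -1.5834  0.2396]
radius 0.19012257183225245 bearing -105.99033259435488 handle heading -105.52082844858995
```

>>> carry_out --deltas '[{"twist": [0, 0, 0], "xyz": [0, 0, 0.0006], "gripper": 255}, {"twist": [0, 0, 0], "xyz": [0, 0, 0.0006], "gripper": 255}, {"twist": [0, 0, 0], "xyz": [0, 0, 0.0006], "gripper": 255}, {"twist": [0, 0, 0], "xyz": [0, 0, 0], "gripper": 255}, {"twist": [0, 0, 0], "xyz": [0, 0, 0], "gripper": 255}, {"twist": [0, 0, 0], "xyz": [0, 0, 0], "gripper": 255}, {"twist": [0, 0, 0], "xyz": [0, 0, 0], "gripper": 255}, {"twist": [0, 0, 0], "xyz": [0, 0, 0], "gripper": 255}, {"twist": [0, 0, 0], "xyz": [0, 0, 0], "gripper": 255}, {"twist": [0, 0, 0], "xyz": [0, 0, 0], "gripper": 255}]'

```text
time: 29.55
ee_pos: [0.51, -0.0585, 0.1227]
orientation: [0.096, 0.699, -0.095, 0.702]
force: [4.9, -1.0, -1.1]
opening: 0.299
```

```bash
python3 p.py
```

```text
29.55 [ 0.51   -0.0585  0.1227] yaw 74.52101809116355 F [ 4.9346 -1.0446 -1.1237] M [ 0.0675 -1.3976 -1.457 ] 27.180134670782703
tool F [1.1436 0.3075 5.03  ] tool M [ 1.4554 -1.3325  0.4325]
radius 0.19012587670520378 bearing -105.79397257759496 handle heading -105.47898190883645
```

>>> carry_out --deltas '[{"twist": [0.2, 0, 0], "xyz": [0, 0, 0.0005], "gripper": 255}, {"twist": [0.2, 0, 0], "xyz": [0, 0, 0.0005], "gripper": 255}, {"twist": [0.2, 0, 0], "xyz": [0, 0, 0.0005], "gripper": 255}, {"twist": [0.2, 0, 0], "xyz": [0, 0, 0], "gripper": 255}, {"twist": [0, 0, 0], "xyz": [0, 0, 0], "gripper": 255}, {"twist": [0, 0, 0], "xyz": [0, 0, 0], "gripper": 255}, {"twist": [0, 0, 0], "xyz": [0, 0, 0], "gripper": 255}, {"twist": [0, 0, 0], "xyz": [0, 0, 0], "gripper": 255}, {"twist": [0, 0, 0], "xyz": [0, 0, 0], "gripper": 255}, {"twist": [0, 0, 0], "xyz": [0, 0, 0], "gripper": 255}]'

```text
time: 30.55
ee_pos: [0.5097, -0.0587, 0.1225]
orientation: [0.099, 0.7, -0.098, 0.7]
force: [2.8, 4.6, 1.6]
opening: 0.295
```

```bash
python3 p.py
```

```text
30.55 [ 0.5097 -0.0587  0.1225] yaw 74.04719746219548 F [2.7624 4.5725 1.5573] M [ 1.5069 -1.1519 -0.4597] 26.843202763004562
tool F [-1.5522  5.1573  1.3988] tool M [ 0.4584 -0.6938  1.7656]
radius 0.19031194855973765 bearing -105.85151695257083 handle heading -105.95280253780452
```

>>> carry_out --deltas '[{"twist": [0.2, 0, 0], "xyz": [-0.0004, 0.0004, 0.0003], "gripper": 255}, {"twist": [0, 0, 0], "xyz": [-0.0004, 0.0004, 0], "gripper": 255}, {"twist": [0, 0, 0], "xyz": [-0.0004, 0.0002, 0], "gripper": 255}, {"twist": [0, 0, 0], "xyz": [0, 0, 0], "gripper": 255}, {"twist": [0, 0, 0], "xyz": [0, 0, 0], "gripper": 255}, {"twist": [0, 0, 0], "xyz": [0, 0, 0], "gripper": 255}, {"twist": [0, 0, 0], "xyz": [0, 0, 0], "gripper": 255}, {"twist": [0, 0, 0], "xyz": [0, 0, 0], "gripper": 255}, {"twist": [0, 0, 0], "xyz": [0, 0, 0], "gripper": 255}, {"twist": [0, 0, 0], "xyz": [0, 0, 0], "gripper": 255}]'

```text
time: 31.55
ee_pos: [0.5098, -0.0585, 0.1234]
orientation: [0.099, 0.701, -0.099, 0.7]
force: [-0.4, 2.5, -1.9]
opening: 0.288
```

```bash
python3 p.py
```

```text
31.55 [ 0.5098 -0.0585  0.1234] yaw 73.87540430537294 F [-0.4104  2.4927 -1.886 ] M [ 0.8009 -0.4811  0.0737] 26.20129772305435
tool F [ 1.8859  2.2818 -1.0843] tool M [-0.0746 -0.2398  0.9029]
radius 0.19012852505343428 bearing -105.84322833256856 handle heading -106.12459569462706
```

>>> carry_out --deltas '[{"twist": [0, 0, 0], "xyz": [-0.0005, 0.0003, 0], "gripper": 255}, {"twist": [0, 0, 0], "xyz": [-0.0005, 0.0002, 0], "gripper": 255}, {"twist": [0, 0, 0], "xyz": [-0.001, 0, 0], "gripper": 255}, {"twist": [0, 0, 0], "xyz": [-0.001, 0, 0], "gripper": 255}, {"twist": [0, 0, 0], "xyz": [-0.001, 0, 0], "gripper": 255}, {"twist": [0, 0, 0], "xyz": [-0.001, 0, 0], "gripper": 255}, {"twist": [0, 0, 0], "xyz": [0, 0, 0], "gripper": 255}, {"twist": [0, 0, 0], "xyz": [0, 0, 0], "gripper": 255}, {"twist": [0, 0, 0], "xyz": [0, 0, 0], "gripper": 255}, {"twist": [0, 0, 0], "xyz": [0, 0, 0], "gripper": 255}]'

```text
time: 32.55
ee_pos: [0.51, -0.0579, 0.1283]
orientation: [0.099, 0.701, -0.099, 0.7]
force: [0.9, 3.2, -16.2]
opening: 0.292
```

```bash
python3 p.py
```

```text
32.55 [ 0.51   -0.0579  0.1283] yaw 73.86259517891851 F [  0.9487   3.2471 -16.2015] M [-0.4965 -0.217   0.1943] 26.56602121529813
tool F [16.2003  3.3886  0.0275] tool M [-0.1937 -0.3465 -0.4168]
radius 0.1895319415192639 bearing -105.82526768051385 handle heading -106.13740482108149
```

>>> carry_out --deltas '[{"twist": [0, 0, 0], "xyz": [0, 0.0005, 0], "gripper": 255}, {"twist": [0.5, 0, 0], "xyz": [0, 0.0005, -0.0016], "gripper": 255}, {"twist": [-0.5, 0, 0], "xyz": [-0.0005, 0.0003, 0.0016], "gripper": 255}, {"twist": [-0.5, 0, 0], "xyz": [0, 0, 0.0016], "gripper": 255}, {"twist": [0.5, 0, 0], "xyz": [-0.0005, 0, -0.0016], "gripper": 255}, {"twist": [0, 0, 0], "xyz": [-0.001, 0, 0], "gripper": 255}, {"twist": [0, 0, 0], "xyz": [-0.001, 0, 0], "gripper": 255}, {"twist": [0, 0, 0], "xyz": [0, 0, 0], "gripper": 255}, {"twist": [0, 0, 0], "xyz": [0, 0, 0], "gripper": 255}, {"twist": [0, 0, 0], "xyz": [0, 0, 0], "gripper": 255}]'

```text
time: 33.55
ee_pos: [0.5107, -0.0573, 0.1317]
orientation: [0.099, 0.7, -0.099, 0.7]
force: [-0.9, -5.1, -15.4]
opening: 0.294
```

```bash
python3 p.py
```

```text
33.55 [ 0.5107 -0.0573  0.1317] yaw 73.90294935530233 F [ -0.946   -5.0985 -15.4354] M [-1.755   0.2679  0.5616] 26.72706082755846
tool F [15.4425 -5.1397  0.5004] tool M [-0.5618 -0.23   -1.7603]
radius 0.1887558409275477 bearing -105.65984736763832 handle heading -106.09705064469767
```

>>> carry_out --deltas '[{"twist": [0, 0, 0], "xyz": [0, -0.0004, 0], "gripper": 255}, {"twist": [0, 0, 0], "xyz": [-0.001, -0.0004, 0], "gripper": 255}, {"twist": [0, 0, 0], "xyz": [-0.001, 0, 0], "gripper": 255}, {"twist": [0, 0, 0], "xyz": [-0.001, 0, 0], "gripper": 255}, {"twist": [0, 0, 0], "xyz": [-0.001, 0, 0], "gripper": 255}, {"twist": [0, 0, 0], "xyz": [0, 0, 0], "gripper": 255}, {"twist": [0, 0, 0], "xyz": [0, 0, 0], "gripper": 255}, {"twist": [0, 0, 0], "xyz": [0, 0, 0], "gripper": 255}, {"twist": [0, 0, 0], "xyz": [0, 0, 0], "gripper": 255}, {"twist": [0, 0, 0], "xyz": [0, 0, 0], "gripper": 255}]'

```text
time: 34.55
ee_pos: [0.5108, -0.057, 0.1357]
orientation: [0.1, 0.7, -0.099, 0.7]
force: [0.8, 2.3, -15.5]
opening: 0.292
```

```bash
python3 p.py
```

```text
34.55 [ 0.5108 -0.057   0.1357] yaw 73.83358763749355 F [  0.8423   2.3248 -15.4642] M [-0.2176 -0.0517  0.6714] 26.551558021595397
tool F [15.4666  2.4523  0.1584] tool M [-0.6716 -0.1096 -0.1945]
radius 0.18843728206851615 bearing -105.66987517418525 handle heading -106.16641236250645
```

>>> carry_out --deltas '[{"twist": [-0.5, 0, 0], "xyz": [0, 0, 0.0012], "gripper": 255}, {"twist": [-0.5, 0, 0], "xyz": [-0.0005, 0, 0.0012], "gripper": 255}, {"twist": [0, 0, 0], "xyz": [-0.001, 0, 0], "gripper": 255}, {"twist": [0, 0, 0], "xyz": [-0.001, 0, 0], "gripper": 255}, {"twist": [0, 0, 0], "xyz": [-0.001, 0, 0], "gripper": 255}, {"twist": [0, 0, 0], "xyz": [-0.001, 0, 0], "gripper": 255}, {"twist": [0, 0, 0], "xyz": [0, 0, 0], "gripper": 255}, {"twist": [0, 0, 0], "xyz": [0, 0, 0], "gripper": 255}, {"twist": [0, 0, 0], "xyz": [0, 0, 0], "gripper": 255}, {"twist": [0, 0, 0], "xyz": [0, 0, 0], "gripper": 255}]'

```text
time: 35.55
ee_pos: [0.5134, -0.0573, 0.1401]
orientation: [0.094, 0.701, -0.093, 0.701]
force: [1.6, 5.7, -16.5]
opening: 0.292
```

```bash
python3 p.py; python3 - <<'E'
from h import *
sc=eyes.grab_frame('scene');t=eyes.grab_frame('top')
cv2.imwrite('pics/v9.png',np.hstack([cv2.resize(t[160:220,210:290],(400,300),interpolation=2),cv2.resize(sc[170:260,270:390],(400,300),interpolation=2)]))
E
```

```text
35.55 [ 0.5134 -0.0573  0.1401] yaw 74.79827213977518 F [  1.5841   5.6814 -16.4724] M [ 0.242  -0.2948  0.1689] 26.530652078471093
tool F [16.4842  5.865   0.0309] tool M [-0.1692 -0.2207  0.3109]
radius 0.1880217543824411 bearing -104.89227171902012 handle heading -105.20172786022482
```

View pics/v9.png

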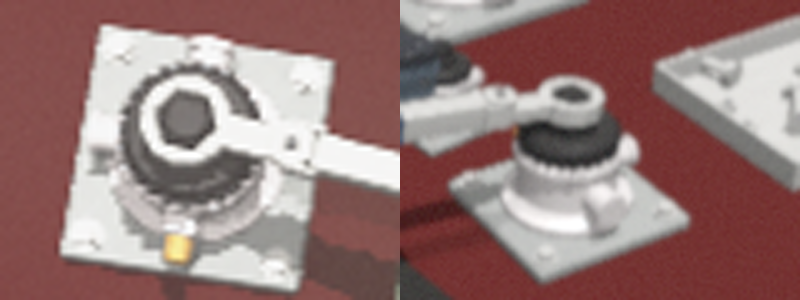

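The ring is still low on the hexagon and the handle slopes up from it: the wrench pivoted in the grip while the ring stuck. I'll go back to level, take the side loads off and lift again.

>>> carry_out --deltas '[{"twist": [0, 0, 0], "xyz": [0.002, -0.0005, 0], "gripper": 255}, {"twist": [0, 0, 0], "xyz": [0.002, -0.0005, 0], "gripper": 255}, {"twist": [0, 0, 0], "xyz": [0.002, -0.0004, 0], "gripper": 255}, {"twist": [0, 0, 0], "xyz": [0.002, -0.0003, 0], "gripper": 255}, {"twist": [0, 0, 0], "xyz": [0.002, -0.0002, 0], "gripper": 255}, {"twist": [0, 0, 0], "xyz": [0.002, -0.0001, 0], "gripper": 255}, {"twist": [0, 0, 0], "xyz": [0.002, 0, 0], "gripper": 255}, {"twist": [0, 0, 0], "xyz": [0.002, 0, 0], "gripper": 255}, {"twist": [0, 0, 0], "xyz": [0, 0, 0], "gripper": 255}, {"twist": [0, 0, 0], "xyz": [0, 0, 0], "gripper": 255}]'

```text
time: 36.65
ee_pos: [0.5137, -0.06, 0.1252]
orientation: [0.094, 0.7, -0.093, 0.702]
force: [-0.1, 5.5, 3.2]
opening: 0.292
```

```bash
python3 p.py; python3 - <<'E'
from h import *
im=eyes.grab_frame('wrist');cv2.imwrite('pics/w10.png',im)
E
```

```text
36.65 [ 0.5137 -0.06    0.1252] yaw 74.83419867849572 F [-0.074   5.5094  3.1567] M [ 1.6055 -0.3592  0.8183] 26.53239773088975
tool F [-3.1554  5.3019 -1.5025] tool M [-0.8129  0.0742  1.6462]
radius 0.19052050258017558 bearing -104.59582168629301 handle heading -105.16580132150428
```

>>> carry_out --deltas '[{"twist": [-0.2, 0, 0], "xyz": [0, 0.0003, -0.0002], "gripper": 255}, {"twist": [-0.2, 0, 0], "xyz": [0, 0.0003, -0.0002], "gripper": 255}, {"twist": [0, 0, 0], "xyz": [0, 0.0003, -0.0001], "gripper": 255}, {"twist": [0, 0, 0.4], "xyz": [0, 0, 0], "gripper": 255}, {"twist": [0, 0, 0.4], "xyz": [0, 0, 0], "gripper": 255}, {"twist": [0, 0, 0.4], "xyz": [0, 0, 0], "gripper": 255}, {"twist": [0, 0, 0], "xyz": [0, 0, 0], "gripper": 255}, {"twist": [0, 0, 0], "xyz": [0, 0, 0], "gripper": 255}, {"twist": [0, 0, 0], "xyz": [0, 0, 0], "gripper": 255}, {"twist": [0, 0, 0], "xyz": [0, 0, 0], "gripper": 255}]'

```text
time: 37.7
ee_pos: [0.5132, -0.0601, 0.1233]
orientation: [0.098, 0.699, -0.084, 0.703]
force: [7.9, 0.2, -4.5]
opening: 0.291
```

```bash
cat >> p.py <<'E'
f,m=Rm.T@s['force'],Rm.T@s['moment']
print('at grip: pitch',m[2]-.157*f[1],'roll',m[1]+.157*f[2],'yaw',m[0],'tool x',Rm[:,0])
E
python3 p.py
```

```text
37.7 [ 0.5132 -0.0601  0.1233] yaw 75.18705124375023 F [ 7.9106  0.1673 -4.4865] M [-0.6289 -1.2493 -0.5642] 26.51390912392769
tool F [4.5461 2.0953 7.5945] tool M [ 0.5364 -1.3794 -0.2898]
radius 0.1907286266691305 bearing -104.72833732809883 handle heading -104.81294875624977
at grip: pitch -0.6187944026895229 roll -0.18706883089346715 yaw 0.5364461591927415 tool x [ 0.0073  0.0185 -0.9998]
```

>>> carry_out --deltas '[{"twist": [0.1, 0, 0], "xyz": [0, 0.0002, 0.0004], "gripper": 255}, {"twist": [0.1, 0, 0], "xyz": [-0.0003, 0.0001, 0.0003], "gripper": 255}, {"twist": [0, 0, 0.4], "xyz": [-0.0005, 0, 0.0003], "gripper": 255}, {"twist": [0, 0, 0.4], "xyz": [-0.0007, 0, 0], "gripper": 255}, {"twist": [0, 0, 0.4], "xyz": [-0.0008, 0, 0], "gripper": 255}, {"twist": [0, 0, 0], "xyz": [-0.0007, 0, 0], "gripper": 255}, {"twist": [0, 0, 0], "xyz": [0, 0, 0], "gripper": 255}, {"twist": [0, 0, 0], "xyz": [0, 0, 0], "gripper": 255}, {"twist": [0, 0, 0], "xyz": [0, 0, 0], "gripper": 255}, {"twist": [0, 0, 0], "xyz": [0, 0, 0], "gripper": 255}]'

```text
time: 38.7
ee_pos: [0.513, -0.0598, 0.1253]
orientation: [0.106, 0.699, -0.078, 0.703]
force: [6.2, 2.0, -9.0]
opening: 0.294
```

```bash
python3 p.py
```

```text
38.7 [ 0.513  -0.0598  0.1253] yaw 75.06583988063065 F [ 6.2433  1.9845 -9.04  ] M [-0.6273 -1.2177 -0.2331] 26.71571709769957
tool F [9.1691 3.1614 5.5291] tool M [ 0.1795 -1.3465 -0.2921]
radius 0.1905534855957001 bearing -104.79759817946828 handle heading -104.93416011936935
at grip: pitch -0.7884639428704756 roll -0.47847702995847785 yaw 0.17951343674537268 tool x [ 0.0095  0.0389 -0.9992]
```

>>> carry_out --deltas '[{"twist": [-0.5, 0, 0], "xyz": [0, 0.0001, 0.0017], "gripper": 255}, {"twist": [-0.5, 0, 0], "xyz": [0, 0.0001, 0.0017], "gripper": 255}, {"twist": [-0.3, 0, 0], "xyz": [0, 0.0001, 0.001], "gripper": 255}, {"twist": [0, 0, 0], "xyz": [-0.0003, 0.0001, 0], "gripper": 255}, {"twist": [0, 0, 0], "xyz": [-0.0003, 0, 0], "gripper": 255}, {"twist": [0, 0, 0], "xyz": [-0.0004, 0, 0], "gripper": 255}, {"twist": [0, 0, 0], "xyz": [0, 0, 0], "gripper": 255}, {"twist": [0, 0, 0], "xyz": [0, 0, 0], "gripper": 255}, {"twist": [0, 0, 0], "xyz": [0, 0, 0], "gripper": 255}, {"twist": [0, 0, 0], "xyz": [0, 0, 0], "gripper": 255}]'

```text
time: 39.7
ee_pos: [0.517, -0.0603, 0.128]
orientation: [0.098, 0.7, -0.069, 0.704]
force: [2.1, -3.8, -10.9]
opening: 0.293
```

```bash
python3 p.py
```

```text
39.7 [ 0.517  -0.0603  0.128 ] yaw 76.38870293125677 F [  2.0833  -3.8386 -10.8794] M [-1.7543 -0.0231 -0.5235] 26.69570066506928
tool F [10.7381 -3.6806  2.9295] tool M [ 0.5056 -0.4563 -1.6995]
radius 0.19003941589660878 bearing -103.61895196307549 handle heading -103.61129706874323
at grip: pitch -1.1216305356555765 roll 0.0036676351424605458 yaw 0.5055869374023543 tool x [ 0.0094  0.0396 -0.9992]
```

>>> carry_out --deltas '[{"twist": [0, 0, 0], "xyz": [0, -0.0003, 0.0004], "gripper": 255}, {"twist": [0.2, 0, 0], "xyz": [0, -0.0003, 0.0004], "gripper": 255}, {"twist": [0, 0, 0.4], "xyz": [-0.0005, 0, 0], "gripper": 255}, {"twist": [0, 0, 0.4], "xyz": [-0.0005, 0, 0], "gripper": 255}, {"twist": [0, 0, 0.4], "xyz": [-0.0005, 0, 0], "gripper": 255}, {"twist": [0, 0, 0.4], "xyz": [-0.0005, 0, 0], "gripper": 255}, {"twist": [0, 0, 0], "xyz": [0, 0, 0], "gripper": 255}, {"twist": [0, 0, 0], "xyz": [0, 0, 0], "gripper": 255}, {"twist": [0, 0, 0], "xyz": [0, 0, 0], "gripper": 255}, {"twist": [0, 0, 0], "xyz": [0, 0, 0], "gripper": 255}]'

```text
time: 40.7
ee_pos: [0.5177, -0.0604, 0.13]
orientation: [0.11, 0.699, -0.06, 0.704]
force: [-1.2, 2.7, -11.1]
opening: 0.288
```

```bash
python3 p.py; python3 - <<'E'
from h import *
sc=eyes.grab_frame('scene')
cv2.imwrite('pics/v11.png',np.hstack([cv2.resize(cv2.imread('pics/w10.png')[0:240,120:440],(400,300)),cv2.resize(sc[170:260,250:370],(400,300),interpolation=2)]))
E
```

```text
40.7 [ 0.5177 -0.0604  0.13  ] yaw 76.16993306373904 F [ -1.2369   2.6978 -11.1255] M [-0.4406  0.5697  0.5766] 26.253190753898952
tool F [11.2617  1.5381 -1.8418] tool M [-0.5436  0.4872 -0.5642]
radius 0.18994077982736346 bearing -103.38195203309414 handle heading -103.83006693626096
at grip: pitch -0.8056628208944977 roll 0.19802560040893158 yaw -0.5435956788263853 tool x [ 0.0164  0.0682 -0.9975]
```

View pics/v11.png

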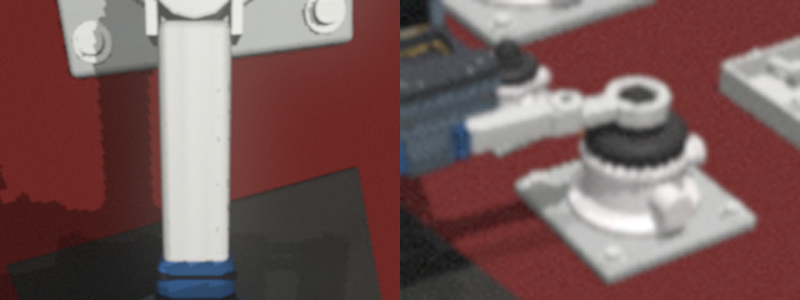

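The wrench still slopes slightly with the ring on the collar: pulling 190 mm away cocks the ring, and it jams. I'll level it again, balance the pitch moment so only the wrench's weight hangs in the grip, and then lift.

>>> carry_out --deltas '[{"twist": [-0.1, 0, 0], "xyz": [0.0015, -0.0001, 0], "gripper": 255}, {"twist": [-0.1, 0, 0], "xyz": [0.0015, -0.0001, 0], "gripper": 255}, {"twist": [0, 0, 0], "xyz": [0.0015, -0.0001, 0], "gripper": 255}, {"twist": [0, 0, 0], "xyz": [0.0012, -0.0001, 0], "gripper": 255}, {"twist": [0, 0, 0.3], "xyz": [0.0005, 0, 0], "gripper": 255}, {"twist": [0, 0, 0.3], "xyz": [0, 0, 0], "gripper": 255}, {"twist": [0, 0, 0], "xyz": [0, 0, 0], "gripper": 255}, {"twist": [0, 0, 0], "xyz": [0, 0, 0], "gripper": 255}, {"twist": [0, 0, 0], "xyz": [0, 0, 0], "gripper": 255}, {"twist": [0, 0, 0], "xyz": [0, 0, 0], "gripper": 255}]'

```text
time: 41.75
ee_pos: [0.5186, -0.0611, 0.1243]
orientation: [0.112, 0.697, -0.056, 0.706]
force: [-4.9, -1.5, 1.7]
opening: 0.295
```

```bash
python3 p.py
```

```text
41.75 [ 0.5186 -0.0611  0.1243] yaw 76.34983639266648 F [-4.9272 -1.5476  1.735 ] M [0.1734 0.523  0.862 ] 26.853496486481784
tool F [-1.9528 -2.5196 -4.4182] tool M [-0.8153  0.6163  0.047 ]
radius 0.19043034663343295 bearing -103.07569979162899 handle heading -103.65016360733352
at grip: pitch 0.4425590037906578 roll -0.07739801387275691 yaw -0.8153211719607476 tool x [ 0.0211  0.0771 -0.9968]
```

>>> carry_out --deltas '[{"twist": [-0.15, 0, 0], "xyz": [-0.0005, -0.0002, 0], "gripper": 255}, {"twist": [-0.15, 0, 0], "xyz": [-0.0005, -0.0002, 0], "gripper": 255}, {"twist": [0, 0, 0], "xyz": [-0.0005, 0, 0], "gripper": 255}, {"twist": [0, 0, 0], "xyz": [-0.0003, 0, 0], "gripper": 255}, {"twist": [0, 0, 0], "xyz": [0, 0, 0], "gripper": 255}, {"twist": [0, 0, 0], "xyz": [0, 0, 0], "gripper": 255}, {"twist": [0, 0, 0], "xyz": [0, 0, 0], "gripper": 255}, {"twist": [0, 0, 0], "xyz": [0, 0, 0], "gripper": 255}, {"twist": [0, 0, 0], "xyz": [0, 0, 0], "gripper": 255}, {"twist": [0, 0, 0], "xyz": [0, 0, 0], "gripper": 255}]'

```text
time: 42.75
ee_pos: [0.5184, -0.0611, 0.1257]
orientation: [0.111, 0.698, -0.054, 0.706]
force: [2.5, 2.9, -7.9]
opening: 0.291
```

```bash
python3 p.py
```

```text
42.75 [ 0.5184 -0.0611  0.1257] yaw 76.62051505918033 F [ 2.5346  2.883  -7.9226] M [-0.1237 -0.4635 -0.1741] 26.483511408750974
tool F [8.1741 2.7414 1.7811] tool M [ 0.1349 -0.492  -0.0134]
radius 0.19053374173844714 bearing -103.14016449118192 handle heading -103.37948494081967
at grip: pitch -0.44382715127883665 roll -0.2123980667297075 yaw 0.13486707674834703 tool x [ 0.0207  0.0779 -0.9967]
```

>>> carry_out --deltas '[{"twist": [0.3, 0, 0.4], "xyz": [0, 0.0003, 0], "gripper": 255}, {"twist": [-0.6, 0, 0.2], "xyz": [-0.0002, 0.0002, 0], "gripper": 255}, {"twist": [0.6, 0, 0.2], "xyz": [-0.0005, 0, 0], "gripper": 255}, {"twist": [-0.6, 0, 0], "xyz": [-0.0005, 0, 0], "gripper": 255}, {"twist": [0.6, 0, 0], "xyz": [-0.0005, 0, 0], "gripper": 255}, {"twist": [-0.6, 0, 0], "xyz": [-0.0005, 0, 0], "gripper": 255}, {"twist": [0.6, 0, 0], "xyz": [-0.0005, 0, 0], "gripper": 255}, {"twist": [-0.3, 0, 0], "xyz": [-0.0005, 0, 0], "gripper": 255}, {"twist": [0, 0, 0], "xyz": [0, 0, 0], "gripper": 255}, {"twist": [0, 0, 0], "xyz": [0, 0, 0], "gripper": 255}]'

```text
time: 43.75
ee_pos: [0.5181, -0.0608, 0.1287]
orientation: [0.115, 0.697, -0.049, 0.706]
force: [3.6, 3.7, -10.6]
opening: 0.297
```

```bash
python3 p.py
```

```text
43.75 [ 0.5181 -0.0608  0.1287] yaw 76.64643922548011 F [  3.5978   3.7107 -10.5867] M [-0.5464 -0.6132 -0.2862] 27.02257163790722
tool F [10.9626  3.4204  2.6293] tool M [ 0.216  -0.7466 -0.3903]
radius 0.19028767738023242 bearing -103.24918331370665 handle heading -103.35356077451989
at grip: pitch -0.927344160758756 roll -0.33380525414046025 yaw 0.21603626413361943 tool x [ 0.0231  0.0917 -0.9955]
```

>>> carry_out --deltas '[{"twist": [0, -0.2, 0], "xyz": [0.001, 0.0002, 0.0006], "gripper": 255}, {"twist": [-0.5, 0, 0], "xyz": [0.0005, 0.0002, 0.0017], "gripper": 255}, {"twist": [-0.5, 0, 0], "xyz": [0.0005, 0, 0.0017], "gripper": 255}, {"twist": [-0.5, 0, 0], "xyz": [0.0005, 0, 0.0017], "gripper": 255}, {"twist": [0, 0, 0], "xyz": [0, 0, 0], "gripper": 255}, {"twist": [0, 0, 0], "xyz": [0, 0, 0], "gripper": 255}, {"twist": [0, 0, 0], "xyz": [0, 0, 0], "gripper": 255}, {"twist": [0, 0, 0], "xyz": [0, 0, 0], "gripper": 255}, {"twist": [0, 0, 0], "xyz": [0, 0, 0], "gripper": 255}, {"twist": [0, 0, 0], "xyz": [0, 0, 0], "gripper": 255}]'

```text
time: 44.75
ee_pos: [0.5236, -0.062, 0.1266]
orientation: [0.105, 0.697, -0.04, 0.709]
force: [-2.9, -3.8, 0.6]
opening: 0.296
```

```bash
python3 p.py
```

```text
44.75 [ 0.5236 -0.062   0.1266] yaw 78.17933741582706 F [-2.9259 -3.7745  0.5713] M [0.212  0.3889 0.5123] 26.94184170147452
tool F [-0.9854 -4.2216 -2.0834] tool M [-0.4695  0.4701  0.1313]
radius 0.19022166568544024 bearing -101.54814058884735 handle heading -101.82066258417294
at grip: pitch 0.7940675604921655 roll 0.1430507200824101 yaw -0.4695038188401284 tool x [ 0.0264  0.09   -0.9956]
```

>>> carry_out --deltas '[{"twist": [-0.1, 0, 0], "xyz": [0, -0.0003, -0.0002], "gripper": 255}, {"twist": [0, 0, 0], "xyz": [-0.0003, -0.0004, -0.0001], "gripper": 255}, {"twist": [0, 0, 0], "xyz": [-0.0003, 0, 0], "gripper": 255}, {"twist": [0, 0, 0.2], "xyz": [-0.0003, 0, 0], "gripper": 255}, {"twist": [0, 0, 0.2], "xyz": [-0.0003, 0, 0], "gripper": 255}, {"twist": [0, 0, 0], "xyz": [0, 0, 0], "gripper": 255}, {"twist": [0, 0, 0], "xyz": [0, 0, 0], "gripper": 255}, {"twist": [0, 0, 0], "xyz": [0, 0, 0], "gripper": 255}, {"twist": [0, 0, 0], "xyz": [0, 0, 0], "gripper": 255}, {"twist": [0, 0, 0], "xyz": [0, 0, 0], "gripper": 255}]'

```text
time: 45.75
ee_pos: [0.5232, -0.0622, 0.1273]
orientation: [0.108, 0.696, -0.037, 0.709]
force: [1.9, 4.3, -9.7]
opening: 0.293
```

```bash
python3 p.py
```

```text
45.75 [ 0.5232 -0.0622  0.1273] yaw 78.25368724765998 F [ 1.8556  4.287  -9.7158] M [-0.2274 -0.1201  0.0026] 26.692085425993856
tool F [10.135   3.5692  0.8722] tool M [-0.0206 -0.1628 -0.1981]
radius 0.19055132439899014 bearing -101.65109320453845 handle heading -101.74631275234002
at grip: pitch -0.7584299931218271 roll -0.025890280396342502 yaw -0.020555344638941403 tool x [ 0.0275  0.0975 -0.9949]
```

>>> carry_out --deltas '[{"twist": [0, 0, 0], "xyz": [0, 0.00025, 0], "gripper": 255}, {"twist": [0, 0, 0.2], "xyz": [-0.0003, 0, 0.0002], "gripper": 255}, {"twist": [0, 0, 0.2], "xyz": [-0.0004, 0, 0], "gripper": 255}, {"twist": [0, 0, 0.2], "xyz": [-0.0005, 0, 0], "gripper": 255}, {"twist": [0, 0, 0.2], "xyz": [-0.0005, 0, 0], "gripper": 255}, {"twist": [0, 0, 0.2], "xyz": [-0.0005, 0, 0], "gripper": 255}, {"twist": [0, 0, 0], "xyz": [-0.0005, 0, 0], "gripper": 255}, {"twist": [0, 0, 0], "xyz": [-0.0005, 0, 0], "gripper": 255}, {"twist": [0, 0, 0], "xyz": [0, 0, 0], "gripper": 255}, {"twist": [0, 0, 0], "xyz": [0, 0, 0], "gripper": 255}]'

```text
time: 46.75
ee_pos: [0.5233, -0.0621, 0.1307]
orientation: [0.114, 0.695, -0.031, 0.709]
force: [2.0, 6.8, -10.4]
opening: 0.29
```

```bash
python3 p.py; python3 - <<'E'
from h import *
sc=eyes.grab_frame('scene');t=eyes.grab_frame('top')
cv2.imwrite('pics/t12.png',t);cv2.imwrite('pics/s12.png',sc)
E
```

```text
46.75 [ 0.5233 -0.0621  0.1307] yaw 78.25331630776127 F [  1.9795   6.7722 -10.436 ] M [-0.1602 -0.1325 -0.0229] 26.35335260093532
tool F [11.2042  5.7382  0.4801] tool M [ 0.0025 -0.1639 -0.1299]
radius 0.190410762001511 bearing -101.62398292116383 handle heading -101.74668369223873
at grip: pitch -1.0307716161186822 roll -0.08852074430882866 yaw 0.002470720551869598 tool x [ 0.0312  0.1154 -0.9928]
```

>>> carry_out --deltas '[{"twist": [0, 0, 0], "xyz": [0, 0.0003, 0], "gripper": 255}, {"twist": [0, 0, 0], "xyz": [0, 0.0003, 0], "gripper": 255}, {"twist": [0.3, 0, 0.2], "xyz": [-0.0005, 0.0001, 0], "gripper": 255}, {"twist": [-0.6, 0, 0.2], "xyz": [-0.0005, 0.0001, 0], "gripper": 255}, {"twist": [0.6, 0, 0.2], "xyz": [-0.0005, 0.0001, 0], "gripper": 255}, {"twist": [-0.6, 0, 0.2], "xyz": [-0.0005, 0.0001, 0], "gripper": 255}, {"twist": [0.6, 0, 0.2], "xyz": [-0.0005, 0.0001, 0], "gripper": 255}, {"twist": [-0.3, 0, 0], "xyz": [-0.0005, 0.0001, 0], "gripper": 255}, {"twist": [0, 0, 0], "xyz": [0, 0, 0], "gripper": 255}, {"twist": [0, 0, 0], "xyz": [0, 0, 0], "gripper": 255}]'

```text
time: 47.85
ee_pos: [0.5236, -0.0618, 0.134]
orientation: [0.12, 0.694, -0.025, 0.709]
force: [1.8, 6.2, -11.5]
opening: 0.291
```

```bash
python3 p.py; python3 - <<'E'
from h import *
sc=eyes.grab_frame('scene');t=eyes.grab_frame('top')
cv2.imwrite('pics/t13.png',t);cv2.imwrite('pics/s13.png',sc)
f=lambda i:cv2.resize(i[175:235,270:350],(400,300),interpolation=2)
cv2.imwrite('pics/v13.png',np.hstack([f(cv2.imread('pics/s12.png')),f(sc)]))
E
```

```text
47.85 [ 0.5236 -0.0618  0.134 ] yaw 78.28124166747095 F [  1.8489   6.1941 -11.4923] M [-0.382  -0.0633  0.0918] 26.476539006927144
tool F [12.2641  4.8206  0.4596] tool M [-0.1126 -0.1258 -0.3603]
radius 0.19006934795528072 bearing -101.57651191223225 handle heading -101.71875833252905
at grip: pitch -1.117144190608278 roll -0.053644805306221566 yaw -0.11264823081623959 tool x [ 0.035   0.1314 -0.9907]
```

View pics/v13.png

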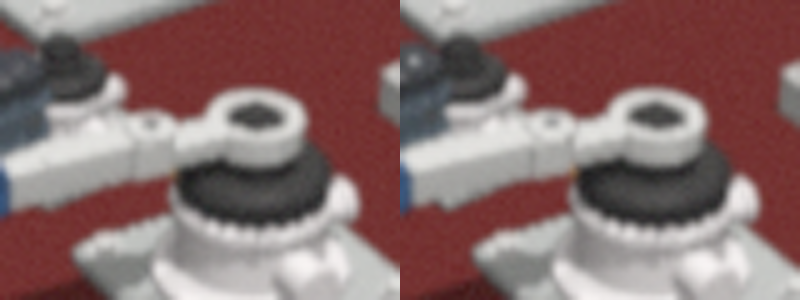

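Both views show the ring on the cap with its near edge low. I'll measure its height change from the camera pictures instead of judging by eye.

```bash
python3 - <<'E'
from h import *
def cen(n):
    g=cv2.cvtColor(cv2.imread(f'pics/{n}.png'),cv2.COLOR_BGR2GRAY)
    x0,y0=230,166
    b=cv2.resize(g[y0:y0+36,x0:x0+34],None,fx=8,fy=8,interpolation=2);m=(b>150).astype(np.uint8)
    cn,h=cv2.findContours(m,cv2.RETR_CCOMP,1)
    c=max([c for c,hh in zip(cn,h[0]) if hh[3]>=0],key=cv2.contourArea);M=cv2.moments(c)
    return np.array([M['m10']/M['m00']/8+x0,M['m01']/M['m00']/8+y0]),cv2.contourArea(c)/64
for n in ('t4','t5','t8','t12','t13'): print(n,*cen(n))
for z in(.116,.126,.136): print(z,proj('top',[.562,.124,z]),proj('scene',[.562,.124,z]))
# scene: track ring patch between s12 and s13
a=cv2.imread('pics/s12.png');b=cv2.imread('pics/s13.png')
p=cv2.cvtColor(a,6)[190:212,308:334];r=cv2.matchTemplate(cv2.resize(cv2.cvtColor(b,6)[180:222,298:344],None,fx=4,fy=4,interpolation=2),cv2.resize(p,None,fx=4,fy=4,interpolation=2),5);l=cv2.minMaxLoc(r);print('scene shift',(np.array(l[3])/4-10),l[1])
E
```

```text
t4 [246.8147 180.527 ] 108.78125
t5 [247.4028 184.3123] 104.6328125
t8 [247.3997 184.2579] 105.0234375
t12 [247.3932 184.0295] 104.03125
t13 [247.2919 184.0044] 104.3046875
0.116 [246.8154 183.2575] [320.5087 197.8617]
0.126 [246.5895 182.5004] [320.6392 194.708 ]
0.136 [246.3602 181.7315] [320.771  191.5223]
scene shift [0. 0.] 0.9966567754745483
```

>>> carry_out --deltas '[{"twist": [0, 0, 0], "xyz": [0, 0.0004, 0], "gripper": 255}, {"twist": [1, 0, 0], "xyz": [-0.0003, 0.0004, -0.0033], "gripper": 255}, {"twist": [-1, 0, 0], "xyz": [-0.0004, 0.0001, 0.0033], "gripper": 255}, {"twist": [-1, 0, 0], "xyz": [-0.0004, 0.0001, 0.0033], "gripper": 255}, {"twist": [1, 0, 0], "xyz": [-0.0004, 0.0001, -0.0033], "gripper": 255}, {"twist": [1, 0, 0], "xyz": [-0.0004, 0.0001, -0.0033], "gripper": 255}, {"twist": [-1, 0, 0], "xyz": [-0.0004, 0.0001, 0.0033], "gripper": 255}, {"twist": [-1, 0, 0], "xyz": [-0.0004, 0.0001, 0.0033], "gripper": 255}, {"twist": [1, 0, 0], "xyz": [-0.0004, 0.0001, -0.0033], "gripper": 255}, {"twist": [0, 0, 0], "xyz": [0, 0, 0], "gripper": 255}]'

```text
time: 48.95
ee_pos: [0.5236, -0.0614, 0.1374]
orientation: [0.12, 0.694, -0.025, 0.709]
force: [-0.6, -3.4, -7.6]
opening: 0.292
```

```bash
python3 p.py
```

```text
48.95 [ 0.5236 -0.0614  0.1374] yaw 78.24963225892675 F [-0.5718 -3.3806 -7.627 ] M [-1.36    0.2878  0.2324] 26.562996857247835
tool F [ 7.0963 -4.4232  0.0725] tool M [-0.2406  0.0361 -1.3883]
radius 0.1896449388105637 bearing -101.59072923738778 handle heading -101.75036774107325
at grip: pitch -0.693832394072344 roll 0.04747464638244871 yaw -0.24062215340732251 tool x [ 0.0352  0.1304 -0.9908]
```

>>> carry_out --deltas '[{"twist": [1, 0, 0.2], "xyz": [-0.0006, -0.0002, -0.0033], "gripper": 255}, {"twist": [-1, 0, 0.2], "xyz": [-0.0006, 0, 0.0033], "gripper": 255}, {"twist": [-1, 0, 0.2], "xyz": [-0.0006, 0.0001, 0.0033], "gripper": 255}, {"twist": [1, 0, 0.2], "xyz": [-0.0006, 0.0001, -0.0033], "gripper": 255}, {"twist": [1, 0, 0.2], "xyz": [-0.0006, 0.0001, -0.0033], "gripper": 255}, {"twist": [-1, 0, 0], "xyz": [-0.0006, 0.0001, 0.0033], "gripper": 255}, {"twist": [-1, 0, 0], "xyz": [-0.0006, 0.0001, 0.0033], "gripper": 255}, {"twist": [1, 0, 0], "xyz": [-0.0006, 0.0001, -0.0033], "gripper": 255}, {"twist": [0, 0, 0], "xyz": [0, 0, 0], "gripper": 255}, {"twist": [0, 0, 0], "xyz": [0, 0, 0], "gripper": 255}]'

```text
time: 49.95
ee_pos: [0.5239, -0.0613, 0.1423]
orientation: [0.126, 0.693, -0.019, 0.71]
force: [-0.1, 0.1, -4.8]
opening: 0.29
```

```bash
python3 p.py; cat > c.py <<'E'
from h import *
import sys
t=eyes.grab_frame('top');cv2.imwrite('pics/%s.png'%sys.argv[1],t)
g=cv2.cvtColor(t,cv2.COLOR_BGR2GRAY);x0,y0=230,166
b=cv2.resize(g[y0:y0+36,x0:x0+34],None,fx=8,fy=8,interpolation=2);m=(b>150).astype(np.uint8)
cn,h=cv2.findContours(m,cv2.RETR_CCOMP,1)
c=max([c for c,hh in zip(cn,h[0]) if hh[3]>=0],key=cv2.contourArea);M=cv2.moments(c)
print('hole',M['m10']/M['m00']/8+x0,M['m01']/M['m00']/8+y0)
E
python3 c.py t14
```

```text
49.95 [ 0.5239 -0.0613  0.1423] yaw 78.25842573718948 F [-0.1158  0.0503 -4.8169] M [-0.2818 -0.0073  0.012 ] 26.42044726995672
tool F [ 4.7626 -0.7139 -0.1641] tool M [-0.024  -0.0619 -0.2742]
radius 0.18948075202880865 bearing -101.51513848030277 handle heading -101.74157426281052
at grip: pitch -0.16214665828269353 roll -0.08769522200082082 yaw -0.024047730953293267 tool x [ 0.0396  0.1485 -0.9881]
hole 246.88505683901724 183.0726744896712
```

The ring is free: only the 4.8 N weight remains and the side loads are zero. Lifting clear, then measuring the wrench's tilt in the hand.

>>> carry_out --deltas '[{"twist": [0, 0, 0], "xyz": [-0.002, 0.0003, 0], "gripper": 255}, {"twist": [0, 0, 0], "xyz": [-0.004, 0.0006, 0], "gripper": 255}, {"twist": [0, 0, 0], "xyz": [-0.006, 0.0009, 0], "gripper": 255}, {"twist": [0, 0, 0], "xyz": [-0.008, 0.0012, 0], "gripper": 255}, {"twist": [0, 0, 0], "xyz": [-0.008, 0.0012, 0], "gripper": 255}, {"twist": [0, 0, 0], "xyz": [-0.006, 0.0009, 0], "gripper": 255}, {"twist": [0, 0, 0], "xyz": [-0.004, 0.0006, 0], "gripper": 255}, {"twist": [0, 0, 0], "xyz": [-0.002, 0.0003, 0], "gripper": 255}, {"twist": [0, 0, 0], "xyz": [0, 0, 0], "gripper": 255}, {"twist": [0, 0, 0], "xyz": [0, 0, 0], "gripper": 255}]'

```text
time: 51.0
ee_pos: [0.523, -0.0616, 0.1821]
orientation: [0.126, 0.693, -0.019, 0.709]
force: [-0.7, -0.5, -6.5]
opening: 0.293
```

```bash
python3 p.py; python3 c.py t15; python3 - <<'E'
from h import *
import pickle
s=bot.sense();im=eyes.grab_frame('wrist');sc=eyes.grab_frame('scene')
cv2.imwrite('pics/w15.png',im);cv2.imwrite('pics/s15.png',sc);pickle.dump(s,open('w15.pkl','wb'))
cv2.imwrite('pics/v15.png',np.vstack([np.hstack([im[0:250,80:480],cv2.resize(cv2.imread('pics/w3.png')[0:250,80:480],(400,250))]),cv2.resize(sc[150:250,200:360],(800,500),interpolation=2)[:350]]))
E
```

```text
51.0 [ 0.523  -0.0616  0.1821] yaw 78.28216970930653 F [-0.7418 -0.5429 -6.4587] M [-0.3621 -0.0416  0.0152] 26.630032606591968
tool F [ 6.2743 -1.6604 -0.6602] tool M [-0.0349 -0.1106 -0.3459]
radius 0.18997929040916506 bearing -101.7443883170754 handle heading -101.71783029069347
at grip: pitch -0.08522747923597485 roll -0.21424930033101353 yaw -0.03488872210778636 tool x [ 0.0379  0.1481 -0.9882]
hole 246.01851686967257 180.227060925517
```

```bash
python3 - <<'E'
from h import *
m=eyes.camera_model('wrist');T=np.linalg.inv(np.array(m['mount']))
def pj(p): c=(T@np.r_[p,1])[:3]; return m['fx']*c[0]/c[2]+m['cx'],m['fy']*c[1]/c[2]+m['cy']
# wrench top at boundary (150 mm from ring => y=+.040), sleeve top is 28-24.3=3.7mm above TCP => x=-.0037; pivot at x=.003
for a in range(0,15,2):
    A=np.radians(a);v=np.array([-.0067,.040]);w=np.array([-.0067+.003,.100])
    f=lambda v:(.003+v[0]*np.cos(A)+v[1]*np.sin(A),v[1]*np.cos(A)-v[0]*np.sin(A))
    X,Y=f(v);X2,Y2=f(w)
    print(a,pj([X,Y,0])[1], 'tube width at y=.1:',m['fx']*.022/(T@np.r_[X2,Y2,0,1])[2], 'row',pj([X2,Y2,0])[1])
for n in('w4','w10','w15'):
    im=cv2.imread(f'pics/{n}.png');h=cv2.cvtColor(im,40)
    col=h[:,270:285]; bl=((col[...,0]>95)&(col[...,0]<125)&(col[...,1]>120)).mean(1)
    r=np.where(bl[120:260]>.5)[0]+120; g=cv2.cvtColor(im,6)
    print(n,'blue from',r[:3],[ (k,np.where(g[k,235:325]>150)[0].min()+235,np.where(g[k,235:325]>150)[0].max()+235) for k in(60,90,120,150,180) if (g[k,235:325]>150).any()])
E
```

```text
0 205.9829415923595 tube width at y=.1: 59.55468018194279 row 47.72103919121892
2 204.54904542697696 tube width at y=.1: 58.133634356031436 row 48.7523525444621
4 203.24828833194647 tube width at y=.1: 56.764632051219785 row 50.076600533150895
6 202.0793695319449 tube width at y=.1: 55.44663850155331 row 51.67110509388303
8 201.04075319419954 tube width at y=.1: 54.17851449957734 row 53.51465908575318
10 200.13069092805043 tube width at y=.1: 52.95904038693856 row 55.587478511721116
12 199.347243668664 tube width at y=.1: 51.786936898016144 row 57.87114728375897
14 198.68830282353494 tube width at y=.1: 50.66088315657876 row 60.348556801119116
w4 blue from [211 212 213] [(60, np.int64(249), np.int64(324)), (90, np.int64(250), np.int64(305)), (120, np.int64(250), np.int64(304)), (150, np.int64(251), np.int64(303)), (180, np.int64(252), np.int64(301))]
w10 blue from [210 211 212] [(60, np.int64(248), np.int64(303)), (90, np.int64(249), np.int64(302)), (120, np.int64(250), np.int64(302)), (150, np.int64(251), np.int64(302)), (180, np.int64(251), np.int64(302))]
w15 blue from [205 206 207] [(60, np.int64(235), np.int64(324)), (90, np.int64(235), np.int64(322)), (120, np.int64(253), np.int64(301)), (150, np.int64(254), np.int64(301)), (180, np.int64(254), np.int64(301))]
```

```bash
cat > g.py <<'E'
from h import *
def plan(P1,head,tilt,n,g=255):
    s=bot.sense(); R0=R.from_quat(s['orientation']);P0=s['ee_pos']
    a=np.radians(head); y=np.array([np.cos(a),np.sin(a),0]);x=np.array([0,0,-1.]);z=np.cross(x,y)
    R1=R.from_matrix(np.c_[x,y,z])*R.from_rotvec([0,0,np.radians(tilt)])
    rv=(R0.inv()*R1).as_rotvec()/n; out=[];Rc=R0
    for i in range(n):
        d=Rc.inv().apply((np.array(P1)-P0)/n)
        out.append({"twist":[round(float(k),2) for k in np.degrees(rv)],"xyz":[round(float(k),4) for k in d],"gripper":g}); Rc=Rc*R.from_rotvec(rv)
    print(json.dumps(out))
    print('current tilt',np.degrees(np.arcsin(R0.as_matrix()[:,1][2])),np.degrees(np.arcsin(R0.as_matrix()[:,2][2])))
E
python3 -c "
from g import *
plan([.4975,-.3285,.13],86,5,9)"
```

```text
[{"twist": [-0.85, 0.15, -0.42], "xyz": [0.0012, -0.0301, 0.0032], "gripper": 255}, {"twist": [-0.85, 0.15, -0.42], "xyz": [0.0014, -0.0302, 0.0028], "gripper": 255}, {"twist": [-0.85, 0.15, -0.42], "xyz": [0.0016, -0.0302, 0.0023], "gripper": 255}, {"twist": [-0.85, 0.15, -0.42], "xyz": [0.0019, -0.0302, 0.0019], "gripper": 255}, {"twist": [-0.85, 0.15, -0.42], "xyz": [0.0021, -0.0302, 0.0015], "gripper": 255}, {"twist": [-0.85, 0.15, -0.42], "xyz": [0.0023, -0.0302, 0.001], "gripper": 255}, {"twist": [-0.85, 0.15, -0.42], "xyz": [0.0025, -0.0302, 0.0006], "gripper": 255}, {"twist": [-0.85, 0.15, -0.42], "xyz": [0.0027, -0.0302, 0.0001], "gripper": 255}, {"twist": [-0.85, 0.15, -0.42], "xyz": [0.0029, -0.0302, -0.0003], "gripper": 255}]
current tilt 8.784614524670689 0.3935245121177711
```

>>> carry_out --deltas '[{"twist": [-0.85, 0.15, -0.42], "xyz": [-0.003, -0.0301, 0.0032], "gripper": 255}, {"twist": [-0.85, 0.15, -0.42], "xyz": [0.0014, -0.0302, 0.0028], "gripper": 255}, {"twist": [-0.85, 0.15, -0.42], "xyz": [0.0016, -0.0302, 0.0023], "gripper": 255}, {"twist": [-0.85, 0.15, -0.42], "xyz": [0.0019, -0.0302, 0.0019], "gripper": 255}, {"twist": [-0.85, 0.15, -0.42], "xyz": [0.0021, -0.0302, 0.0015], "gripper": 255}, {"twist": [-0.85, 0.15, -0.42], "xyz": [0.0023, -0.0302, 0.001], "gripper": 255}, {"twist": [-0.85, 0.15, -0.42], "xyz": [0.0025, -0.0302, 0.0006], "gripper": 255}, {"twist": [-0.85, 0.15, -0.42], "xyz": [0.0027, -0.0302, 0.0001], "gripper": 255}, {"twist": [-0.85, 0.15, -0.42], "xyz": [0.0029, -0.0302, -0.0003], "gripper": 255}, {"twist": [0, 0, 0], "xyz": [0, 0, 0], "gripper": 255}]'

```text
time: 52.15
ee_pos: [0.4973, -0.3325, 0.1334]
orientation: [0.056, 0.705, 0.004, 0.707]
force: [0.0, 0.9, -5.9]
opening: 0.292
```

```bash
python3 p.py;python3 -c "
from g import *
plan([.4975,-.3285,.06],86,5,6)"
```

```text
52.15 [ 0.4973 -0.3325  0.1334] yaw 85.81412844188328 F [ 0.0286  0.9193 -5.8962] M [-0.2294 -0.0454 -0.0307] 26.57592636150444
tool F [ 5.9529  0.4155 -0.0387] tool M [ 0.0253 -0.0644 -0.2255]
radius 0.46139456642738164 bearing -98.0293100255212 handle heading -94.18587155811672
at grip: pitch -0.29070050555191657 roll -0.07051035844070568 yaw 0.025307636874210622 tool x [ 0.0062  0.0846 -0.9964]
[{"twist": [-0.03, 0.0, 0.02], "xyz": [0.0123, -0.0004, -0.0], "gripper": 255}, {"twist": [-0.03, 0.0, 0.02], "xyz": [0.0122, -0.0004, -0.0], "gripper": 255}, {"twist": [-0.03, 0.0, 0.02], "xyz": [0.0122, -0.0004, -0.0], "gripper": 255}, {"twist": [-0.03, 0.0, 0.02], "xyz": [0.0122, -0.0004, -0.0], "gripper": 255}, {"twist": [-0.03, 0.0, 0.02], "xyz": [0.0122, -0.0004, -0.0], "gripper": 255}, {"twist": [-0.03, 0.0, 0.02], "xyz": [0.0122, -0.0004, -0.0], "gripper": 255}]
current tilt 4.8657456001571875 0.0012553602357864091
```

>>> carry_out --deltas '[{"twist": [0, 0, 0], "xyz": [0.008, -0.0003, 0], "gripper": 255}, {"twist": [0, 0, 0], "xyz": [0.014, -0.0005, 0], "gripper": 255}, {"twist": [0, 0, 0], "xyz": [0.015, -0.0005, 0], "gripper": 255}, {"twist": [0, 0, 0], "xyz": [0.014, -0.0005, 0], "gripper": 255}, {"twist": [0, 0, 0], "xyz": [0.01, -0.0003, 0], "gripper": 255}, {"twist": [0, 0, 0], "xyz": [0.007, -0.0003, 0], "gripper": 255}, {"twist": [0, 0, 0], "xyz": [0.005, -0.0002, 0], "gripper": 255}, {"twist": [0, 0, 0], "xyz": [0.004, -0.0002, 0], "gripper": 255}, {"twist": [0, 0, 0], "xyz": [0.003, -0.0001, 0], "gripper": 255}, {"twist": [0, 0, 0], "xyz": [0.002, 0, 0], "gripper": 255}]'

```text
time: 53.15
ee_pos: [0.498, -0.3249, 0.0528]
orientation: [0.055, 0.705, 0.006, 0.707]
force: [-0.2, -0.3, -4.9]
opening: 0.294
```

```bash
python3 p.py
```

```text
53.15 [ 0.498  -0.3249  0.0528] yaw 85.97009594186883 F [-0.2235 -0.3136 -4.8561] M [-0.2395 -0.0875  0.0122] 26.766428792018512
tool F [ 4.8095 -0.7468 -0.2042] tool M [-0.0213 -0.1027 -0.2327]
radius 0.45376806459832225 bearing -98.06720466304618 handle heading -94.02990405813117
at grip: pitch -0.11549067308341711 roll -0.13472884194642032 yaw -0.02134695051496535 tool x [ 0.0068  0.0861 -0.9963]
```

>>> carry_out --deltas '[{"twist": [0, 0, 0], "xyz": [0.002, -0.0002, 0], "gripper": 255}, {"twist": [0, 0, 0], "xyz": [0.002, -0.0002, 0], "gripper": 255}, {"twist": [0, 0, 0], "xyz": [0.002, -0.0002, 0], "gripper": 255}, {"twist": [0, 0, 0], "xyz": [0.002, -0.0002, 0], "gripper": 255}, {"twist": [0, 0, 0], "xyz": [0.002, -0.0002, 0], "gripper": 255}, {"twist": [0, 0, 0], "xyz": [0.002, -0.0002, 0], "gripper": 255}, {"twist": [0, 0, 0], "xyz": [0.002, -0.0002, 0], "gripper": 255}, {"twist": [0, 0, 0], "xyz": [0.002, -0.0002, 0], "gripper": 255}, {"twist": [0, 0, 0], "xyz": [0, 0, 0], "gripper": 255}, {"twist": [0, 0, 0], "xyz": [0, 0, 0], "gripper": 255}]'

```text
time: 54.15
ee_pos: [0.498, -0.3249, 0.0365]
orientation: [0.056, 0.705, 0.006, 0.707]
force: [0.1, -2.7, -1.3]
opening: 0.293
```

```bash
python3 p.py
```

```text
54.15 [ 0.498  -0.3249  0.0365] yaw 85.95467198256682 F [ 0.0843 -2.6678 -1.2545] M [ 0.24   -0.2961 -0.1702] 26.629174311011543
tool F [ 1.0195 -2.754   0.2719] tool M [ 0.1455 -0.2921  0.2602]
radius 0.453793354668233 bearing -98.06909532960945 handle heading -94.04532801743318
at grip: pitch 0.6925934981040532 roll -0.24945031672496476 yaw 0.14550017269139953 tool x [ 0.0065  0.0865 -0.9962]
```

>>> carry_out --deltas '[{"twist": [0, 0, 0], "xyz": [0.001, -0.0001, 0], "gripper": 255}, {"twist": [0, 0, 0], "xyz": [0.001, -0.0001, 0], "gripper": 255}, {"twist": [0, 0, 0], "xyz": [0.001, -0.0001, 0], "gripper": 255}, {"twist": [0, 0, 0], "xyz": [0.001, -0.0001, 0], "gripper": 255}, {"twist": [0, 0, 0], "xyz": [0.001, -0.0001, 0], "gripper": 255}, {"twist": [0, 0, 0], "xyz": [0.001, -0.0001, 0], "gripper": 255}, {"twist": [0, 0, 0], "xyz": [0.0005, 0, 0], "gripper": 255}, {"twist": [0, 0, 0], "xyz": [0, 0, 0], "gripper": 255}, {"twist": [0, 0, 0], "xyz": [0, 0, 0], "gripper": 255}, {"twist": [0, 0, 0], "xyz": [0, 0, 0], "gripper": 255}]'

```text
time: 55.15
ee_pos: [0.4978, -0.325, 0.0301]
orientation: [0.055, 0.705, 0.006, 0.707]
force: [-0.2, -2.4, 0.5]
opening: 0.293
```

```bash
python3 p.py
```

```text
55.15 [ 0.4978 -0.325   0.0301] yaw 85.97606501893318 F [-0.2401 -2.431   0.5309] M [ 0.36   -0.236  -0.1237] 26.620711520923123
tool F [-0.7405 -2.3867 -0.0689] tool M [ 0.105  -0.22    0.3756]
radius 0.45388446836355184 bearing -98.09261099489323 handle heading -94.02393498106682
at grip: pitch 0.7503449076656632 roll -0.23085068006245146 yaw 0.10504189791320541 tool x [ 0.0062  0.0864 -0.9962]
```

>>> carry_out --deltas '[{"twist": [0, 0, 0], "xyz": [0.0005, 0, 0], "gripper": 255}, {"twist": [0, 0, 0], "xyz": [0.0005, -0.0001, 0], "gripper": 255}, {"twist": [0, 0, 0], "xyz": [0.0005, 0, 0], "gripper": 255}, {"twist": [0, 0, 0], "xyz": [0.0004, 0, 0], "gripper": 255}, {"twist": [0, 0, 0], "xyz": [0, 0, 0], "gripper": 255}, {"twist": [0, 0, 0], "xyz": [0, 0, 0], "gripper": 255}, {"twist": [0, 0, 0], "xyz": [0, 0, 0], "gripper": 255}, {"twist": [0, 0, 0], "xyz": [0, 0, 0], "gripper": 255}, {"twist": [0, 0, 0], "xyz": [0, 0, 0], "gripper": 255}, {"twist": [0, 0, 0], "xyz": [0, 0, 0], "gripper": 255}]'

```text
time: 56.15
ee_pos: [0.4978, -0.3251, 0.0288]
orientation: [0.055, 0.705, 0.006, 0.707]
force: [-1.7, -3.1, 5.6]
opening: 0.299
```

```bash
python3 p.py
```

```text
56.15 [ 0.4978 -0.3251  0.0288] yaw 85.98130538432427 F [-1.6883 -3.1247  5.6424] M [ 0.5061  0.0568 -0.0689] 27.214692024270867
tool F [-5.9014 -2.736  -1.4627] tool M [0.0769 0.0859 0.5008]
radius 0.453980903912352 bearing -98.0862642430828 handle heading -94.01869461567573
at grip: pitch 0.9303974698278814 roll -0.14378866490367437 yaw 0.076856179940744 tool x [ 0.0065  0.0861 -0.9963]
```

>>> carry_out --deltas '[{"twist": [0, 0, 0], "xyz": [0, 0, 0], "gripper": 178}, {"twist": [0, 0, 0], "xyz": [0, 0, 0], "gripper": 172}, {"twist": [0, 0, 0], "xyz": [0, 0, 0], "gripper": 165}, {"twist": [0, 0, 0], "xyz": [0, 0, 0], "gripper": 150}, {"twist": [0, 0, 0], "xyz": [0, 0, 0], "gripper": 130}, {"twist": [0, 0, 0], "xyz": [0, 0, 0], "gripper": 100}, {"twist": [0, 0, 0], "xyz": [0, 0, 0], "gripper": 80}, {"twist": [0, 0, 0], "xyz": [0, 0, 0], "gripper": 80}, {"twist": [0, 0, 0], "xyz": [-0.002, 0, 0], "gripper": 80}, {"twist": [0, 0, 0], "xyz": [-0.005, 0.0003, 0], "gripper": 80}]' --newtons 10

```text
time: 57.15
ee_pos: [0.4976, -0.3251, 0.0351]
orientation: [0.056, 0.705, 0.006, 0.707]
force: [-1.5, -0.3, 0.1]
opening: 0.685
```

>>> carry_out --deltas '[{"twist": [0, 0, 0], "xyz": [-0.01, 0.0008, 0], "gripper": 60}, {"twist": [0, 0, 0], "xyz": [-0.015, 0.0012, 0], "gripper": 40}, {"twist": [0, 0, 0], "xyz": [-0.02, 0.0016, 0], "gripper": 20}, {"twist": [0, 0, 0], "xyz": [-0.025, 0.002, 0], "gripper": 0}, {"twist": [0, 0, 0], "xyz": [-0.025, 0.002, 0], "gripper": 0}, {"twist": [0, 0, 0], "xyz": [-0.025, 0.002, 0], "gripper": 0}, {"twist": [0, 0, 0], "xyz": [-0.025, 0.002, 0], "gripper": 0}, {"twist": [0, 0, 0], "xyz": [-0.02, 0.0016, 0], "gripper": 0}, {"twist": [0, 0, 0], "xyz": [-0.01, 0.0008, 0], "gripper": 0}, {"twist": [0, 0, 0], "xyz": [0, 0, 0], "gripper": 0}]'

```text
time: 58.15
ee_pos: [0.4982, -0.3269, 0.2128]
orientation: [0.055, 0.704, 0.005, 0.708]
force: [0.2, -0.4, -0.1]
opening: 1.001
```

```bash
python3 p.py; python3 - <<'E'
from h import *
eyes.grab_frame('wrist');s=bot.sense();im=eyes.grab_frame('wrist');cv2.imwrite('pics/w16.png',im)
for cam in('wrist','scene','top'):
    i=eyes.grab_frame(cam);cv2.imwrite(f'pics/{cam}16.png',i); s=bot.sense()
    for q in('wrench','wrench_pin','bolt','jar','spray'):
        for d in eyes.spot_in(cam,q)[:1]: X=towld(cam,d['xyz'],s);print(cam,q,round(d['p'],2),X,proj(cam,X,s).round())
# sleeve line and mat bounds from top
a=cv2.imread('pics/top16.png');hsv=cv2.cvtColor(a,40)
for n in('top0','top16'):
    h=cv2.cvtColor(cv2.imread(f'pics/{n}.png'),40);m=cv2.inRange(h,(95,90,60),(125,255,255));m[:,:370]=0;m[:180]=0;m[250:]=0;m[:,445:]=0
    p=np.argwhere(m)[:,::-1];print(n,len(p), p.mean(0) if len(p) else '')
g=cv2.cvtColor(im,6);h=cv2.cvtColor(im,40);m=cv2.inRange(h,(95,110,60),(125,255,255));m[:,:200]=0;m[:,380:]=0
p=np.argwhere(m)[:,::-1];print(len(p),p.min(0),p.max(0)) if len(p) else 0
E
```

```text
58.15 [ 0.4982 -0.3269  0.2128] yaw 85.98598592987656 F [ 0.2045 -0.4324 -0.1034] M [-0.0542 -0.1273 -0.006 ] 91.1023400732639
tool F [ 0.0685 -0.4243  0.234 ] tool M [-0.0052 -0.1308 -0.0452]
radius 0.45572628377035285 bearing -98.0035037963191 handle heading -94.01401407012344
at grip: pitch 0.021437413786752006 roll -0.09408900416288993 yaw -0.0052335491714863205 tool x [ 0.0093  0.0842 -0.9964]
wrist wrench_pin 0.56 [ 0.5026 -0.316   0.0294] [282. 198.]
wrist jar 0.59 [ 0.7465 -0.1929  0.0113] [545.  40.]
wrist spray 0.88 [ 0.7032 -0.3277  0.0636] [525. 202.]
scene wrench 0.6 [ 0.5043 -0.321   0.0287] [163. 281.]
scene wrench_pin 0.87 [ 0.5069 -0.3511  0.0265] [152. 288.]
scene bolt 0.7 [0.8079 0.0026 0.0359] [353. 290.]
scene jar 0.57 [ 0.7941 -0.2011  0.0528] [277. 325.]
scene spray 0.97 [ 0.7554 -0.3473  0.1198] [197. 326.]
top wrench 0.62 [ 0.5011 -0.2469  0.0285] [369. 210.]
top wrench_pin 0.84 [ 0.4996 -0.2954  0.0318] [385. 210.]
top jar 0.59 [ 0.7603 -0.1842  0.0742] [350. 124.]
top spray 0.89 [ 0.7145 -0.3288  0.1543] [405. 130.]
top0 417 [409.048  213.8969]
top16 212 [396.9104 211.6557]
3279 [263 167] [291 307]
```

```bash
python3 - <<'E'
from h import *
print(bot.sense()['time'],bot.finish_job())
E
```

```text
the job is handed in; nothing more can be done
59.15 None
```

The job is handed in at 59 s of the 72 s allowed. The cap is tightened to break-over, and the wrench is back flat on the mat. Taking the ring off the hexagon did not go cleanly.

**What I did**
- **Module and fit:** I picked the module with the 150 mm plate and its cap top near 89 mm as the middle-sized one. I gripped the wrench at the load mark and took the hexagon's clocking from the wrist camera. The ring went fully down at the expected height with only about 6 N of contact.
- **Tightening:** I turned clockwise until the pull levelled off at about 16–16.5 N, with almost no twist from the grip. The handle had bent about 6–7° at its hinge, short of the 12.6° stop, and I stopped there. I then eased back until the handle was straight and unloaded.
- **Laying down:** I lowered the wrench ring first onto the mat, let it settle flat, opened the gripper and backed away.

**What went wrong:** The ring jammed when I first lifted it, because pulling 190 mm from the ring cocked it on the hexagon. The wrench pivoted in the grip, and freeing the ring took about 18 s of re-levelling and small turns back and forth within its play. The end readings then showed up to about 6 N of drag. Torque at the cap stayed under about 1 Nm in either direction, below the roughly 1.8 Nm it takes to turn it, so I believe the cap stayed put. I did not measure the cap's angle afterwards.

**Last checks**
- **Wrench:** The scene camera puts its top at 28.7 mm above the bench, about the same as at the start.
- **Bystanders:** The jar and spray can are within a few mm of their first positions in both fixed cameras. The bolt was found again only in the scene camera, also unmoved. The tray was not rechecked.
- **Disagreement:** The networks' wrench-pin positions disagreed between cameras, so I did not use them.
- **Not seen:** My 12 pictures were used up, so the final state was checked by numbers only and I did not recheck the handle's straightness by eye.

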